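# Roll the stage glass clean

### The arm

A 6-joint arm with a two-finger parallel gripper is mounted at the origin on a cart in front of the work surface, level with it; the furniture and walls round the work are solid. World frame = base frame: x ahead of the robot, y to its left, z up, the work surface at z = 0. Lengths are in m, angles in rad, forces in N, time in s.
With the tool pointing down it reaches from about 0.225 to 0.725 m from the base axis. Payload 3.1 kg.
Tool frame: the origin (TCP) lies on the mounting face of the last link; the fingertips stand 173 mm ahead of it and the grasp point (between the pads) lies 155 mm ahead of it (manip.grip_depth is the distance from the TCP to the grasp point, in m); z points along the fingers, y is the direction in which the jaws open and shut (so a half turn about z gives the same grasp; the last joint's range is limited). The gripper opens to 85 mm and grips with 20 to 120 N. Pads are 22 mm wide; open, the fingers measure 114 mm over their backs; the gripper's body (76 mm by 85 mm) begins 54 mm behind the grasp point. The pads swing forward as they close: fully open they stand 13 mm farther back than shut.
Start: joints at [-1.321, 0.048, 0.099, 1.622, 0, 1.443], TCP at [0.194, -0.488, 0.405] pointing down, gripper open.
Joint ranges: [-2.91, 2.91], [-0.99, 1.94], [-1.21, 1.42], [-2.12, 2.29], [-1.49, 1.47], [-3.14, 3.14]. Speed limits (rad/s): [2.79, 2.79, 3.14, 3.14, 3.14, 3.14].

### API

Orientations are given as a unit quaternion [x, y, z, w].
In Python, from workcell import manip gives the robot as it stands. The module is installed in compiled form; this text tells all that it offers.
- The arm moves only by the tool apply_moves, never from a script. Its arguments are lists of equal length, an entry for each row: "slide": the shift along the tool's x, y, z scaled (see below), a list of three; "turn": the turn, a rotation vector about the tool's x, y, z scaled (see below), a list of three; "jaw": the closure, from -1 (fully open) to 1 (shut), so that 0 is half open. A call has 1 to 12 rows; each row is the pose to reach, as a shift and turn from the pose commanded when the call began, along the tool's axes at that moment; what a row does not reach only later rows make up. The controller multiplies each number of a shift by 40 cm and each number of a turn by 45 degrees. A row lasts 1/12 s, in which the tool goes at most 41.7 mm and 7.16 degrees, less where a joint would pass 70% of its speed; a pose out of reach is approached as far as the arm can. A call with a number of a shift or a turn outside -1 to 1 is refused whole. A call with a gripper value outside its range is refused whole. The fingers move at their own pace and stop on an object; "newtons" is the grip in N (left out, the last holds). Time passes only in rows, so rows that repeat a pose let the fingers close. It gives the time, the measured TCP pose, the force and the opening at its end, in the units of the state.
- manip.state(): the state, without advancing time (a new reading comes with each control period).
- manip.capture(name): name is "scene" or "top" or "wrist"; returns the picture (400x640x3 uint8, red, green, blue); there is no depth.
- manip.camera_params(name): a dict with "mtx" (3x3 intrinsics, pixels), "extrinsics" (4x4, takes a point from world to camera coordinates); the wrist camera has in their place "hand_eye" (4x4, takes a point from camera to tool coordinates, whose origin is the TCP and whose axes are the flange's). Camera axes: x right, y up, looking along -z (the intrinsics and any distortion apply to the point x, -y, -z); pixel columns grow to the right and rows downward; lengths in m; the calibration is good to about 2 mm. The wrist camera is an equidistant fisheye: a pixel r from the principal point sees the ray r / f radians off the axis. A picture is of the moment at which its call begins: read the wrist's pose just before it. camera_params takes no time and is no camera call.
- manip.sign_off(): hands the job in, once; it reports no verdict.
Trained networks look in the newest picture that a camera, given by its name, has taken for a name from the list of things; names that differ only in an ending like _2 or _b are one class to them, and where a whole thing is asked for, a point or a joint stands for the part that bears it (a point fixed in the world has none). Each returns a list of dicts, best first, with "conf" (0 to 1); they miss things now and then, are a little off and sometimes report something else, mostly with a low value. They report only what shows in the picture. A call takes as long as a camera call.
- manip.spot_in(camera, label): "point" ([x, y, z] in m, in world coordinates, good to about 4 mm: the middle of the surface that is visible of it).
- manip.outline_of(camera, label): "mask" (400x640 bool, what is visible of it).
- manip.landmark_of(camera, label): "point" ([x, y, z] in m, in world coordinates, good to about 4 mm: a listed point, or the origin of a listed thing).
The state is a dict: "clock": time; "qpos": joint angles; "dq": joint speeds; "effort": joint torques, N m; "tool_pos": TCP position; "tcp_rot": TCP orientation; "wrist_force": force on the tool from outside, world axes, zero at the start; "moment": the same for the moment, N m; "opening": opening from 0.0 (shut) to 1.0 (fully open).
Only numpy, scipy, OpenCV 4.12 (cv2) and the standard library are available. Lean on these libraries where they do the work, as an engineer would, in place of code of your own. Each camera call takes 0.05 s, during which the arm holds its last target.

### The job

Clean the stage glass for the next measuring run: first stand every part that is on the glass upright in the black tray; lift the lid off the roller case by its knob and lay it knob up on the green rubber mat. Hold the sprung roller by its grip and roll it over the glass at right angles to its axle in two steady passes, the far half first and then the near half, each from the left edge to the right edge with the spring about half pressed in and never bottomed hard; then roll the dust off along the middle of the white tack pad in the same way, from its left end to its right end. Hang the roller back in its case, put the lid on again, and leave the other things alone.

Things in the scene. Friction and masses are not known exactly. Their poses are not given: they have to be found in the camera images.
- part_1: Turned aluminium part, upright cylinder 46 mm across and 38 mm high, 52 g; origin at the centre of its underside, z up. Stands on the glass at the start, or is absent (2 to 4 of the four parts are there).
- part_2: Turned aluminium part, upright cylinder 46 mm across and 38 mm high, 52 g; origin at the centre of its underside, z up. Stands on the glass at the start, or is absent (2 to 4 of the four parts are there).
- part_3: Turned aluminium part, upright cylinder 46 mm across and 36 mm high, 52 g; origin at the centre of its underside, z up. Stands on the glass at the start, or is absent (2 to 4 of the four parts are there).
- part_4: Turned aluminium part, upright cylinder 46 mm across and 38 mm high, 52 g; origin at the centre of its underside, z up. Stands on the glass at the start, or is absent (2 to 4 of the four parts are there).
- glass_top (a point): Centre of the upper face of the clear stage glass: 300 mm along its x (pointing to the right) by 220 mm along its y (pointing away from the robot), over a white diffuser; 14 mm above the cabinet top. The aluminium frame round it (336 by 255 mm) is 3 mm lower. Fixed; askew by a few degrees. Far half: y > 0; left edge: x < 0.
- stage: The whole fixed stage (frame and glass); origin on the cabinet top under the glass's centre, axes as glass_top.
- tray: Black shallow open tray, 150 mm (x) by 180 mm (y), rim 16 mm high, walls and floor 4 mm thick; room for four parts. Origin at the centre of its underside. Fixed; stands at the robot's left or right.
- case: Dark blue-grey open-topped roller case, 116 (x) by 168 (y) by 104 mm high, walls 4 mm, its x pointing right, y away; origin at the centre of its underside. Fixed, at the left or right, opposite the tray. Inside, ledges at both y ends with sloping lips carry the ears of the roller's fork: the roller hangs with its axle along y, its origin 8 mm above the case's. Lower it in within 3 mm along x and y.
- lid: Loose lid of the case, 116 by 168 by 5 mm plate, 160 g, with a 100 by 152 by 6 mm plug below (4 mm of play each side in the case's mouth) and a black round knob on its axis, 26 mm across from 22 to 39 mm above the lid's origin. Origin at the centre of the plug's underside: 98 mm above the case's origin when on, 3 mm above the cabinet top when it lies on the mat.
- roller: Spring-loaded hand roller, 0.38 kg: black grip block 26 (x) by 84 mm (y), from 52 to 84 mm above its origin, over an aluminium fork (150 mm along y) with a free-turning blue sleeve, 30 mm across and 112 mm long along y. Origin under the middle of the sleeve at its lowest line with the spring relaxed; z up. It rolls along its x. In the closed case at the start.
- roller_fork (a joint): Travel of the roller's spring in m: 0 relaxed, grows as the grip is pressed down towards the sleeve, 0.012 = bottomed. The sleeve presses with about 4 N at first contact, about 7 N at 0.006 and 10 N at 0.012; beyond that there is no give. Half travel is the right pressure.
- roller_axle (a point): Middle of the sleeve's axle, 15 mm above the sleeve's lowest line; y along the axle.
- pad_top (a point): Centre of the upper face of the white tack pad, 138 mm along its x (to the right) by 126 mm along its y (away), 12 mm above the cabinet top, on a grey board (150 by 140 mm). Fixed, beyond the case or tray, at the left or right.
- pad: The whole fixed pad with its board; origin on the cabinet top under pad_top, same axes.
- mat: Dark green ribbed rubber mat, 136 mm (x, to the right) by 166 mm (y, away), 3 mm thick, bare: the place for the lid while it is off. Origin at the centre of its underside. Fixed, beyond the case or tray, on the side where the pad is not.
- lens_cap: Bystander: black disc 83 mm across, 10 mm high, at the back. Leave alone.
- v_block_a: Bystander: steel V-block 33 by 40 by 34 mm, at the back left. Leave alone.
- gauge_50: Bystander: steel block 35 by 9 by 50 mm, at the back right. Leave alone.
- gauge_30: Bystander: steel block 35 by 9 by 30 mm, at the back right. Leave alone.

How it is judged:
On the way, in this order (a step that is already met when the one before it is completed fails the run):
1. Every part has been moved off the glass and stands upright in the tray (x of part_1 in the frame of tray between -0.06 and 0.06 m and y of part_1 in the frame of tray between -0.085 and 0.085 m and z of part_1 in the frame of tray between -0.002 and 0.01 m and angle between each of part_1, part_2, part_3, part_4's own z axis and vertical below 0.1 rad and linear speed of each of part_1, part_2, part_3, part_4 below 0.02 m/s and x of part_2 in the frame of tray between -0.06 and 0.06 m and y of part_2 in the frame of tray between -0.085 and 0.085 m and z of part_2 in the frame of tray between -0.002 and 0.01 m and x of part_3 in the frame of tray between -0.06 and 0.06 m and y of part_3 in the frame of tray between -0.085 and 0.085 m and z of part_3 in the frame of tray between -0.002 and 0.01 m and x of part_4 in the frame of tray between -0.06 and 0.06 m and y of part_4 in the frame of tray between -0.085 and 0.085 m and z of part_4 in the frame of tray between -0.002 and 0.01 m), for 0.2 s.
2. The roller presses on the left end of the glass's far half, with the lid lying knob up on the rubber mat (x of roller_axle in the frame of glass_top between -0.16 and -0.095 m and y of roller_axle in the frame of glass_top between 0.033 and 0.077 m and contact force between roller and stage above 5 N and angle between the y axis of roller_axle and the y axis of glass_top, either way round below 0.2 rad and x of lid in the frame of mat between -0.045 and 0.045 m and y of lid in the frame of mat between -0.045 and 0.045 m and z of lid in the frame of mat between -0.003 and 0.009 m and angle between lid's own z axis and vertical below 0.1 rad), for 0.1 s.
3. The roller presses on the middle of the glass's far half (x of roller_axle in the frame of glass_top between -0.03 and 0.03 m and y of roller_axle in the frame of glass_top between 0.033 and 0.077 m and contact force between roller and stage above 5 N and angle between the y axis of roller_axle and the y axis of glass_top, either way round below 0.2 rad), for 0.1 s.
4. The roller presses on the right end of the glass's far half (x of roller_axle in the frame of glass_top between 0.095 and 0.16 m and y of roller_axle in the frame of glass_top between 0.033 and 0.077 m and contact force between roller and stage above 5 N and angle between the y axis of roller_axle and the y axis of glass_top, either way round below 0.2 rad), for 0.1 s.
5. The roller presses on the left end of the glass's near half (x of roller_axle in the frame of glass_top between -0.16 and -0.095 m and y of roller_axle in the frame of glass_top between -0.077 and -0.033 m and contact force between roller and stage above 5 N and angle between the y axis of roller_axle and the y axis of glass_top, either way round below 0.2 rad), for 0.1 s.
6. The roller presses on the middle of the glass's near half (x of roller_axle in the frame of glass_top between -0.03 and 0.03 m and y of roller_axle in the frame of glass_top between -0.077 and -0.033 m and contact force between roller and stage above 5 N and angle between the y axis of roller_axle and the y axis of glass_top, either way round below 0.2 rad), for 0.1 s.
7. The roller presses on the right end of the glass's near half (x of roller_axle in the frame of glass_top between 0.095 and 0.16 m and y of roller_axle in the frame of glass_top between -0.077 and -0.033 m and contact force between roller and stage above 5 N and angle between the y axis of roller_axle and the y axis of glass_top, either way round below 0.2 rad), for 0.1 s.
8. The roller presses on the left part of the pad (x of roller_axle in the frame of pad_top between -0.075 and -0.025 m and y of roller_axle in the frame of pad_top between -0.02 and 0.02 m and contact force between roller and pad above 5 N and angle between the y axis of roller_axle and the y axis of pad_top, either way round below 0.2 rad), for 0.1 s.
9. The roller presses on the right part of the pad (x of roller_axle in the frame of pad_top between 0.025 and 0.075 m and y of roller_axle in the frame of pad_top between -0.02 and 0.02 m and contact force between roller and pad above 5 N and angle between the y axis of roller_axle and the y axis of pad_top, either way round below 0.2 rad), for 0.1 s.
At the end, for the whole second after the job is handed in: Every part present stands upright in the tray (within its walls, tilt under 0.1 rad); the roller hangs in its case within 8 mm sideways and 5 mm in height, tilt under 0.1 rad; the lid is on the case within 8 mm sideways and 4 mm in height, tilt under 0.06 rad; all at rest (all of step 1 and x of roller in the frame of case between -0.008 and 0.008 m and y of roller in the frame of case between -0.008 and 0.008 m and z of roller in the frame of case between 0.003 and 0.013 m and angle between roller's own z axis and vertical below 0.1 rad and x of lid in the frame of case between -0.008 and 0.008 m and y of lid in the frame of case between -0.008 and 0.008 m and z of lid in the frame of case between 0.094 and 0.102 m and angle between lid's own z axis and vertical below 0.06 rad and linear speed of each of lid, roller below 0.02 m/s); the robot touches nothing.
It fails at once if A bystander (lens cap, V-block, or gauge block) has been pushed more than 3 cm (distance of any of lens_cap, v_block_a, gauge_50, gauge_30 from where it was at the start of the episode above 0.03 m).
It fails at once if The roller is pressed on the glass with more than 20 N (spring bottomed) (contact force between roller and stage above 20 N).
It fails at once if The roller is pressed on the pad with more than 20 N (spring bottomed) (contact force between roller and pad above 20 N).
Of part_1, part_2, part_3, part_4 only 2 to 4 are there at a start; the rules pass over those that are not, and their reading is None.
At some moment in a run one of part_1, part_2, part_3, part_4 may be knocked a few centimetres aside while the robot is not near it.
It also fails if it takes over 210 s, if anything falls off the work surface, if the arm or the gripper's body presses on something with over 40 N, if the wrist force passes 120 N, or if a joint passes its speed limit or range.

## Working session

There is one attempt and no reset: what is moved stays moved. The work goes in short steps, Python scripts to look and compute and a tool call to move; the robot and the scene stay as the last step left them, time stands still between calls to the robot, and variables do not carry over. Pictures are saved under pics/ and viewed, and the job is handed in when it is done.

Besides the shell and the picture viewer there is one more tool, called after ">>>" as name(argument=value, ...) on one line, values as JSON. apply_moves: Moves the arm, as the interface text tells. Its arguments: {"type":"object","properties":{"slide":{"type":"array","items":{"type":"array","items":{"type":"number","minimum":-1,"maximum":1}}},"turn":{"type":"array","items":{"type":"array","items":{"type":"number","minimum":-1,"maximum":1}}},"jaw":{"type":"array","items":{"type":"number"}},"newtons":{"type":"number"}},"required":["slide","turn","jaw"]}

```bash
mkdir -p pics; ls
python3 - <<'E'
from workcell import manip
import cv2,numpy as np
s=manip.state();print({k:np.round(v,3) for k,v in s.items()})
for n in ["scene","top","wrist"]:
    im=manip.capture(n);cv2.imwrite(f"pics/{n}0.png",im[:,:,::-1])
    print(n,{k:np.round(v,4).tolist() for k,v in manip.camera_params(n).items()})
print(manip.grip_depth)
E
```

```text
pics
{'clock': np.float64(0.0), 'qpos': array([-1.321,  0.049,  0.098,  1.622, -0.   ,  1.443]), 'dq': array([ 0.001, -0.   , -0.001, -0.001, -0.001,  0.002]), 'effort': array([-0.0000e+00, -3.3878e+01,  3.2002e+01,  2.0000e-02, -0.0000e+00,
        0.0000e+00]), 'tool_pos': array([ 0.194, -0.488,  0.404]), 'tcp_rot': array([ 0.982,  0.188, -0.   , -0.001]), 'wrist_force': array([-0.168, -0.072, -0.134]), 'moment': array([-0.037, -0.004,  0.077]), 'opening': np.float64(0.997)}
scene {'mtx': [[380.1003, 0.0, 322.5375], [0.0, 380.1003, 202.6621], [0.0, 0.0, 1.0]], 'extrinsics': [[-0.7312, -0.6821, 0.0122, 0.4156], [0.5354, -0.5627, 0.6298, -0.3525], [-0.4227, 0.4671, 0.7766, -0.8957], [0.0, 0.0, 0.0, 1.0]]}
top {'mtx': [[466.4877, 0.0, 314.0056], [0.0, 466.4877, 204.4139], [0.0, 0.0, 1.0]], 'extrinsics': [[-0.004, -1.0, 0.0086, 0.0032], [0.9836, -0.0023, 0.1802, -0.5596], [-0.1802, 0.0092, 0.9836, -1.3364], [0.0, 0.0, 0.0, 1.0]]}
wrist {'mtx': [[309.7069, 0.0, 315.6071], [0.0, 309.7069, 202.0625], [0.0, 0.0, 1.0]], 'hand_eye': [[0.001, 0.9608, 0.2772, 0.0696], [1.0, -0.0009, -0.0008, 0.0015], [-0.0005, 0.2772, -0.9608, 0.0313], [0.0, 0.0, 0.0, 1.0]]}
0.1547
```

View pics/top0.png

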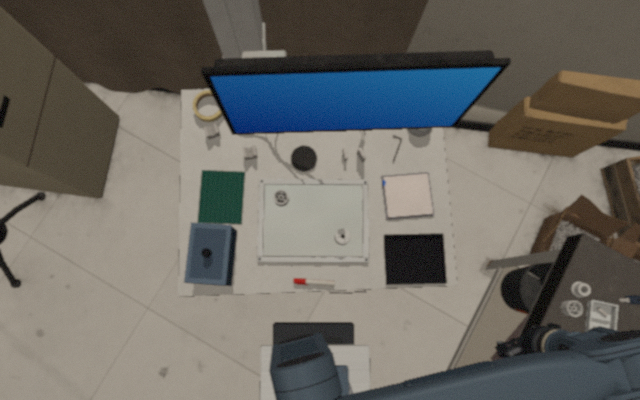

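View pics/scene0.png

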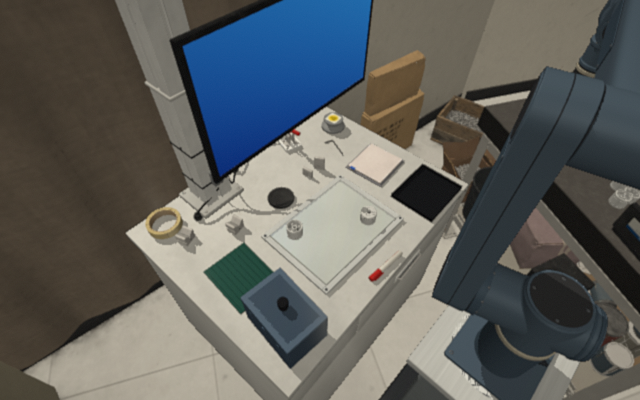

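View pics/wrist0.png

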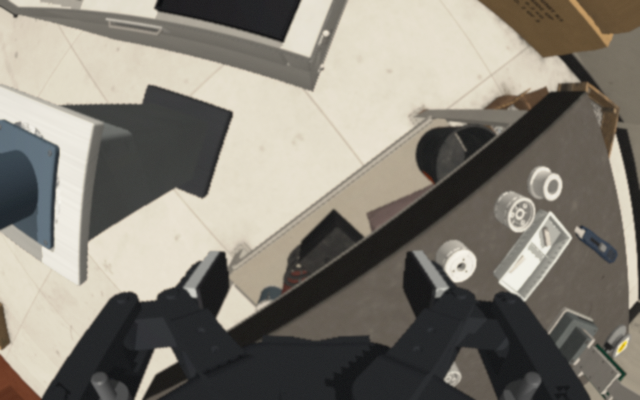

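```bash
cat > h.py <<'E'
from workcell import manip
import numpy as np, cv2
from scipy.spatial.transform import Rotation as R
def proj(cam,P):
    c=manip.camera_params(cam);K=np.array(c["mtx"])
    T=np.array(c["extrinsics"]);p=(T[:3,:3]@np.atleast_2d(P).T).T+T[:3,3]
    return np.c_[K[0,2]+K[0,0]*p[:,0]/-p[:,2],K[1,2]-K[1,1]*p[:,1]/-p[:,2]]
def ray(cam,uv):
    uv=np.atleast_2d(uv).astype(float);c=manip.camera_params(cam);K=np.array(c["mtx"])
    if cam=="wrist":
        x=(uv[:,0]-K[0,2])/K[0,0];y=(uv[:,1]-K[1,2])/K[1,1];th=np.hypot(x,y)+1e-12
        d=np.c_[np.sin(th)*x/th,-np.sin(th)*y/th,-np.cos(th)]
        H=np.array(c["hand_eye"]);s=manip.state();Rt=R.from_quat(s["tcp_rot"]).as_matrix()
        o=Rt@H[:3,3]+s["tool_pos"];return o,d@(Rt@H[:3,:3]).T
    T=np.array(c["extrinsics"])
    d=np.c_[(uv[:,0]-K[0,2])/K[0,0],-(uv[:,1]-K[1,2])/K[1,1],-np.ones(len(uv))]
    return -T[:3,:3].T@T[:3,3],d@T[:3,:3]
def onz(cam,uv,z):
    o,d=ray(cam,uv);return o+d*((z-o[2])/d[:,2])[:,None]
def rect(cam,mask,z):
    m=mask.astype(np.uint8);cs,_=cv2.findContours(m,cv2.RETR_EXTERNAL,cv2.CHAIN_APPROX_NONE)
    c=max(cs,key=cv2.contourArea)[:,0,:]
    w=onz(cam,c,z)[:,:2]
    return cv2.minAreaRect((w*1000).astype(np.float32)),w
def save(cam,name,zoom=None,s=1):
    im=manip.capture(cam)[:,:,::-1].copy()
    full=im
    if zoom:
        a,b,c,d=zoom;im=cv2.resize(im[b:d,a:c],None,fx=s,fy=s,interpolation=cv2.INTER_CUBIC)
    cv2.imwrite("pics/"+name+".png",im);return full
E
python3 - <<'E'
from h import *
save("top","top1",(170,80,470,300),2.6)
Z=dict(glass_top=.014,stage=.011,tray=.016,case=.104,lid=.109,pad_top=.012,pad=.01,mat=.003,part_1=.05,lens_cap=.01,gauge_50=.05,gauge_30=.03,v_block_a=.034,roller=.1)
for n,z in Z.items():
    try:l=manip.landmark_of("top",n)
    except Exception as e:l=[];print(e)
    print(n,"LM",[(np.round(a["point"],3).tolist(),round(a["conf"],2)) for a in l][:4])
    try:o=manip.outline_of("top",n)
    except Exception as e:o=[]
    for a in o[:4]:
        if a["mask"].sum()<20:continue
        r,w=rect("top",a["mask"],z);print("    OUT",round(a["conf"],2),np.round(r[0],1),np.round(r[1],1),round(r[2],1),a["mask"].sum())
print(manip.state()["clock"])
E
```

```text
glass_top LM [([0.525, 0.007, 0.013], 0.61)]
    OUT 0.73 [520.1   4.7] [335.1 257.8] 88.6 8597
stage LM [([0.517, 0.006, -0.001], 0.95), ([0.723, -0.095, 0.002], 0.26)]
    OUT 0.68 [520.    3.8] [335.2 255. ] 89.0 8689
tray LM [([0.588, 0.104, 0.014], 0.71), ([0.4, -0.301, 0.005], 0.7)]
    OUT 0.86 [ 401.  -300.6] [149.3 182. ] 1.3 2989
case LM [([0.408, 0.296, -0.0], 0.64), ([0.602, 0.286, -0.002], 0.63)]
    OUT 0.64 [403.1 231.8] [ 21.1 159.1] 87.8 375
lid LM [([0.41, 0.298, 0.099], 0.91)]
    OUT 0.55 [413.2 298.8] [118.3 170.4] 85.7 2536
pad_top LM [([0.599, -0.286, 0.012], 0.74)]
    OUT 0.83 [ 594.4 -287.2] [139.3 150.3] 4.8 2151
    OUT 0.65 [ 402.3 -301.3] [151.8 182.7] 1.2 3067
pad LM [([0.597, -0.287, 0.0], 0.75)]
    OUT 0.75 [ 594.5 -287.3] [139.  150.7] 4.8 2126
    OUT 0.44 [520.8   5.7] [337.9 260.8] 88.6 8825
    OUT 0.21 [411.  247.9] [ 18.5 173.9] 85.6 353
mat LM [([0.601, 0.286, -0.005], 0.94)]
    OUT 0.9 [594.7 284.7] [139.6 171. ] 88.2 2380
    OUT 0.68 [732.7 200.5] [42.9 42.9] 12.2 171
part_1 LM [([0.467, -0.081, 0.018], 0.65), ([0.588, 0.102, 0.015], 0.49)]
    OUT 0.74 [463.7 -82. ] [44.2 44.3] 89.8 203
    OUT 0.48 [581.6  98.5] [49. 44.] 26.6 207
lens_cap LM [([0.718, 0.032, 0.0], 0.9)]
    OUT 0.75 [715.4  30.9] [80.9 83.4] 45.7 564
gauge_50 LM [([0.718, -0.143, -0.0], 0.38), ([0.722, -0.098, 0.002], 0.36)]
    OUT 0.52 [ 712.5 -143.2] [44.  23.2] 31.8 95
gauge_30 LM [([0.718, -0.143, -0.0], 0.38), ([0.722, -0.098, 0.002], 0.36)]
    OUT 0.52 [ 718.4 -145.5] [44.6 23.6] 31.8 95
v_block_a LM [([0.728, 0.198, 0.0], 0.44), ([0.521, 0.008, 0.016], 0.4), ([0.408, 0.297, 0.001], 0.33)]
    OUT 0.46 [724.3 196.9] [40.1 41.3] 11.9 166
    OUT 0.32 [ 589.1 -282.8] [139.3 151.8] 2.3 2163
roller LM []
1.6
```

View pics/top1.png

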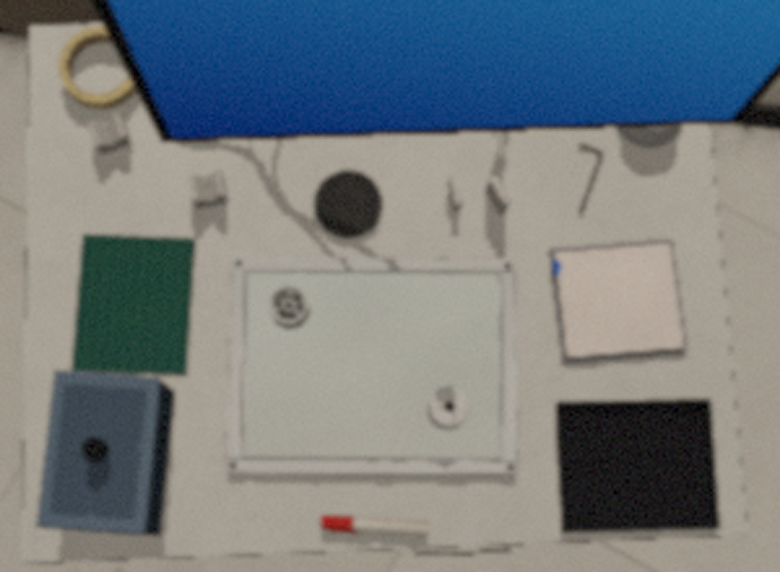

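```bash
cat >> h.py <<'E'
def plan(g,yaw,cmd=None):
    """g: grasp point target, yaw deg of tool x; tool down. prints slide/turn from measured (or cmd) pose"""
    s=manip.state();p=np.array(s["tool_pos"]);Rc=R.from_quat(s["tcp_rot"])
    if cmd: p=np.array(cmd[:3])
    Rt=R.from_euler("z",yaw,degrees=True)*R.from_euler("x",180,degrees=True)
    t=np.array(g)+[0,0,manip.grip_depth]
    sl=Rc.inv().apply(t-p)/0.4
    rv=(Rc.inv()*Rt).as_rotvec(degrees=True)/45
    q=np.arctan2(t[1],t[0]);print("slide",np.round(sl,4).tolist(),"turn",np.round(rv,4).tolist(),"dist",round(float(np.linalg.norm(t-p)),3))
def st():
    s=manip.state();p=s["tool_pos"];Rc=R.from_quat(s["tcp_rot"]).as_matrix()
    g=p+Rc[:,2]*manip.grip_depth
    print("t",round(float(s["clock"]),2),"grasp",np.round(g,4),"yaw",round(float(np.degrees(np.arctan2(Rc[1,0],Rc[0,0]))),2),"tilt",round(float(np.degrees(np.arccos(-Rc[2,2]))),2),"F",np.round(s["wrist_force"],2),"op",round(float(s["opening"]),3),"q",np.round(s["qpos"],2))
E
python3 -c "
from h import *
st();plan([.463,-.082,.14],66)
# refine part points
for c in ['top','scene']:
    manip.capture(c)
    for f in (manip.spot_in,manip.landmark_of): print(c,[(np.round(a['point'],3).tolist(),round(a['conf'],2)) for a in f(c,'part_1')])
"
```

```text
t 1.6 grasp [ 0.1936 -0.488   0.25  ] yaw 21.64 tilt 0.0 F [-0.24 -0.25 -0.53] op 1.002 q [-1.32  0.05  0.1   1.62  0.    1.44]
slide [1.0003, -0.695, 0.275] turn [-0.0, -0.0, -0.9857] dist 0.499
top [([0.464, -0.08, 0.054], 0.77), ([0.585, 0.101, 0.046], 0.77), ([0.725, 0.198, 0.027], 0.67)]
top [([0.588, 0.104, 0.016], 0.54), ([0.594, -0.285, -0.003], 0.31), ([0.73, 0.2, 0.0], 0.26)]
scene [([0.456, -0.076, 0.048], 0.79), ([0.58, 0.107, 0.046], 0.72)]
scene [([0.583, 0.099, 0.013], 0.77)]
```

>>> apply_moves(slide=[[0.15,-0.1,0.05],[0.3,-0.2,0.1],[0.5,-0.35,0.15],[0.7,-0.5,0.2],[0.85,-0.6,0.25],[0.95,-0.66,0.26],[1,-0.69,0.27],[1,-0.69,0.27],[1,-0.69,0.27],[1,-0.69,0.27],[1,-0.69,0.27],[1,-0.69,0.27]], turn=[[0,0,-0.1],[0,0,-0.2],[0,0,-0.3],[0,0,-0.4],[0,0,-0.55],[0,0,-0.7],[0,0,-0.85],[0,0,-0.95],[0,0,-0.99],[0,0,-0.99],[0,0,-0.99],[0,0,-0.99]], jaw=[-1,-1,-1,-1,-1,-1,-1,-1,-1,-1,-1,-1])

```text
clock: 2.9
tool_pos: [0.4644, -0.0817, 0.2965]
tcp_rot: [0.838, 0.546, 0.0, 0.0]
wrist_force: [-0.6, -0.7, -0.1]
opening: 0.999
```

```bash
python3 -c "
from h import *
st();plan([.463,-.081,.04],90)
save('wrist','w1')
for f in (manip.spot_in,manip.landmark_of): print([(np.round(a['point'],3).tolist(),round(a['conf'],2)) for a in f('wrist','part_1')])
"
```

```text
t 2.9 grasp [ 0.4645 -0.0818  0.1418] yaw 66.22 tilt 0.05 F [-0.63 -0.66 -0.09] op 0.999 q [-0.32 -0.09 -0.25  1.41  0.    1.67]
slide [0.0003, -0.0042, 0.2546] turn [0.0012, 0.0001, -0.5283] dist 0.102
[([0.468, -0.077, 0.05], 0.62)]
[([0.467, -0.081, 0.015], 0.78)]
```

View pics/w1.png

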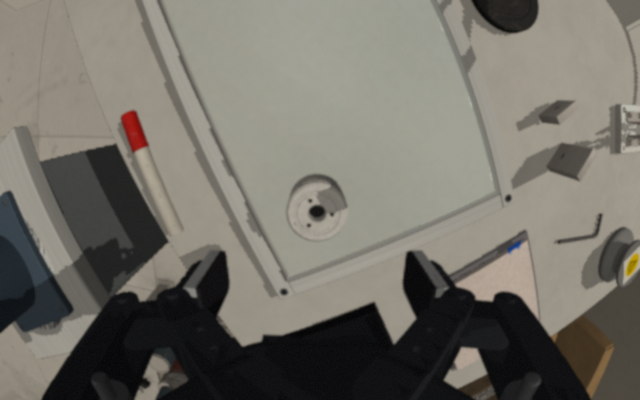

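Wrist picture: the part stands at about pixel (317, 208), between the open fingers; position about (0.465, -0.08), which agrees with the top view.

>>> apply_moves(slide=[[0,0,0],[0,0,0],[0,0,0],[0,0,0.05],[0,0,0.1],[0,0,0.15],[0,0,0.2],[0,0,0.24],[0,0,0.255],[0,0,0.255],[0,0,0.255],[0,0,0.255]], turn=[[0,0,-0.15],[0,0,-0.3],[0,0,-0.45],[0,0,-0.53],[0,0,-0.53],[0,0,-0.53],[0,0,-0.53],[0,0,-0.53],[0,0,-0.53],[0,0,-0.53],[0,0,-0.53],[0,0,-0.53]], jaw=[-1,-1,-1,-1,-1,-1,-1,-1,-1,-1,-1,-1])

```text
clock: 4.05
tool_pos: [0.4642, -0.0846, 0.1962]
tcp_rot: [0.707, 0.707, 0.001, 0.001]
wrist_force: [-0.1, 0.0, 0.6]
opening: 0.996
```

>>> apply_moves(slide=[[0,0,0],[0,0,0],[0,0,0],[0,0,0],[0,0,0],[0,0,0],[0,0,0],[0,0,0],[0,0,0],[0,0,0]], turn=[[0,0,0],[0,0,0],[0,0,0],[0,0,0],[0,0,0],[0,0,0],[0,0,0],[0,0,0],[0,0,0],[0,0,0]], jaw=[-0.5,-0.2,0,0.1,0.2,0.3,0.3,0.3,0.3,0.3], newtons=40)

```text
clock: 4.88
tool_pos: [0.4642, -0.084, 0.1958]
tcp_rot: [0.707, 0.707, 0.0, 0.001]
wrist_force: [-0.2, -0.9, 5.4]
opening: 0.526
```

```bash
python3 -c "
from h import *
st();plan([.401,-.346,.1],90);save('wrist','w2')
"
```

```text
t 4.88 grasp [ 0.4645 -0.0841  0.0411] yaw 90.05 tilt 0.12 F [-0.21 -0.94  5.37] op 0.526 q [-0.32 -0.03 -0.4   1.2   0.    1.25]
slide [-0.6549, -0.1584, -0.1472] turn [0.0026, 0.0008, 0.0012] dist 0.276
```

View pics/w2.png

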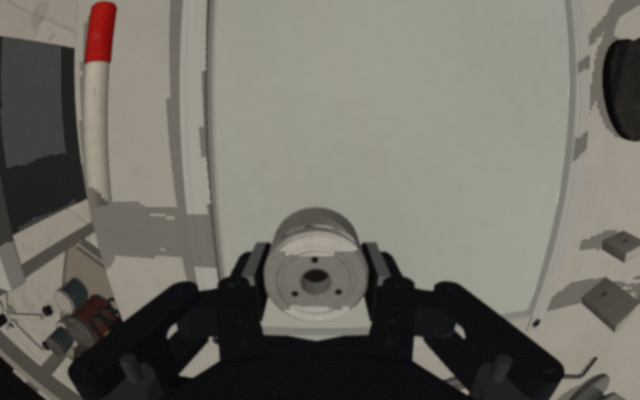

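The part is held between the pads (pixel 315, 260). I lift and carry it to the tray.

>>> apply_moves(slide=[[0,0,-0.05],[0,0,-0.1],[0,0,-0.15],[-0.08,-0.02,-0.15],[-0.16,-0.04,-0.15],[-0.25,-0.06,-0.15],[-0.34,-0.08,-0.15],[-0.43,-0.1,-0.15],[-0.52,-0.13,-0.15],[-0.6,-0.15,-0.15],[-0.64,-0.16,-0.15],[-0.655,-0.16,-0.15]], turn=[[0,0,0],[0,0,0],[0,0,0],[0,0,0],[0,0,0],[0,0,0],[0,0,0],[0,0,0],[0,0,0],[0,0,0],[0,0,0],[0,0,0]], jaw=[0.3,0.3,0.3,0.3,0.3,0.3,0.3,0.3,0.3,0.3,0.3,0.3])

```text
clock: 5.93
tool_pos: [0.3985, -0.3483, 0.2537]
tcp_rot: [0.708, 0.706, -0.0, -0.001]
wrist_force: [0.2, 0.1, -0.7]
opening: 0.529
```

```bash
python3 -c "
from h import *
st();plan([.401,-.346,.032],90);save('wrist','w3')
"
```

```text
t 5.93 grasp [ 0.3983 -0.3483  0.099 ] yaw 89.82 tilt 0.08 F [ 0.16  0.12 -0.65] op 0.529 q [-0.84  0.08 -0.17  1.32 -0.    0.73]
slide [0.0057, 0.0064, 0.1676] turn [-0.0016, -0.0003, -0.0039] dist 0.067
```

View pics/w3.png

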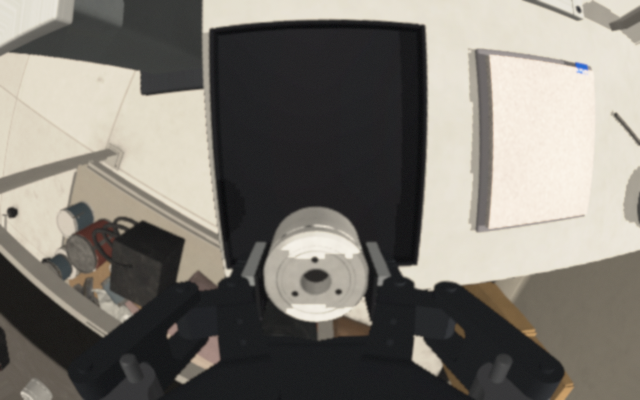

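```bash
python3 -c "
from h import *
print(onz('wrist',[(415,262),(424,25),(212,30),(222,262)],.016))
"
```

```text
[[ 0.47569393 -0.38718034  0.016     ]
 [ 0.47347353 -0.21237628  0.016     ]
 [ 0.32823439 -0.2163838   0.016     ]
 [ 0.32666342 -0.38683312  0.016     ]]
```

>>> apply_moves(slide=[[0,0.006,0.03],[0.007,0.006,0.06],[0.007,0.006,0.09],[0.007,0.006,0.12],[0.007,0.006,0.15],[0.007,0.006,0.163],[0.007,0.006,0.168],[0.007,0.006,0.168],[0.007,0.006,0.168],[0.007,0.006,0.168]], turn=[[0,0,0],[0,0,0],[0,0,0],[0,0,0],[0,0,0],[0,0,0],[0,0,0],[0,0,0],[0,0,0],[0,0,0]], jaw=[0.3,0.3,0.3,0.3,0.3,0.3,0.3,0.3,0.3,0.3])

```text
clock: 6.82
tool_pos: [0.4025, -0.3435, 0.1882]
tcp_rot: [0.707, 0.707, -0.0, 0.001]
wrist_force: [0.3, -0.5, -0.2]
opening: 0.528
```

```bash
python3 -c "
from h import *
st()
"
```

```text
t 6.82 grasp [ 0.4027 -0.3437  0.0335] yaw 90.04 tilt 0.09 F [ 0.28 -0.49 -0.18] op 0.528 q [-0.83  0.12 -0.26  1.19 -0.    0.74]
```

>>> apply_moves(slide=[[0,0,0.004],[0,0,0.004],[0,0,0.004],[0,0,0.004],[0,0,0.004],[0,0,0.004],[0,0,0.004],[0,0,0.004],[0,0,-0.05],[0,0,-0.1],[0,0,-0.15],[0,0,-0.2]], turn=[[0,0,0],[0,0,0],[0,0,0],[0,0,0],[0,0,0],[0,0,0],[0,0,0],[0,0,0],[0,0,0],[0,0,0],[0,0,0],[0,0,0]], jaw=[0.3,0.3,0.3,-0.2,-0.5,-0.7,-0.7,-0.7,-0.7,-0.7,-0.7,-0.7])

```text
clock: 7.82
tool_pos: [0.4021, -0.343, 0.2682]
tcp_rot: [0.707, 0.707, 0.0, -0.0]
wrist_force: [-0.3, 0.4, 0.6]
opening: 0.847
```

```bash
python3 -c "
from h import *
st();plan([.585,.102,.11],90);save('wrist','w4');save('top','t4',(170,80,470,300),2.6)
for f in (manip.spot_in,manip.landmark_of): print([(np.round(a['point'],3).tolist(),round(a['conf'],2)) for a in f('top','part_1')])
"
```

```text
t 7.82 grasp [ 0.4021 -0.343   0.1135] yaw 90.05 tilt 0.02 F [-0.34  0.43  0.57] op 0.847 q [-0.83  0.07 -0.15  1.35 -0.    0.74]
slide [1.1121, 0.4582, 0.0091] turn [-0.0004, -0.0004, 0.0011] dist 0.481
[([0.588, 0.1, 0.046], 0.6), ([0.4, -0.337, 0.043], 0.5), ([0.406, -0.278, 0.007], 0.36)]
[([0.404, -0.338, 0.006], 0.63), ([0.586, 0.102, 0.013], 0.51)]
```

View pics/w4.png

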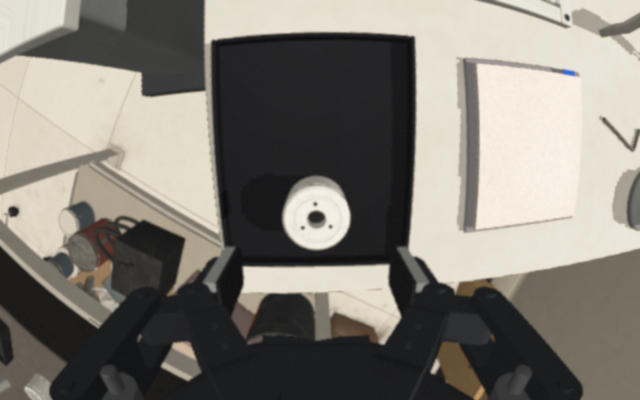

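View pics/t4.png

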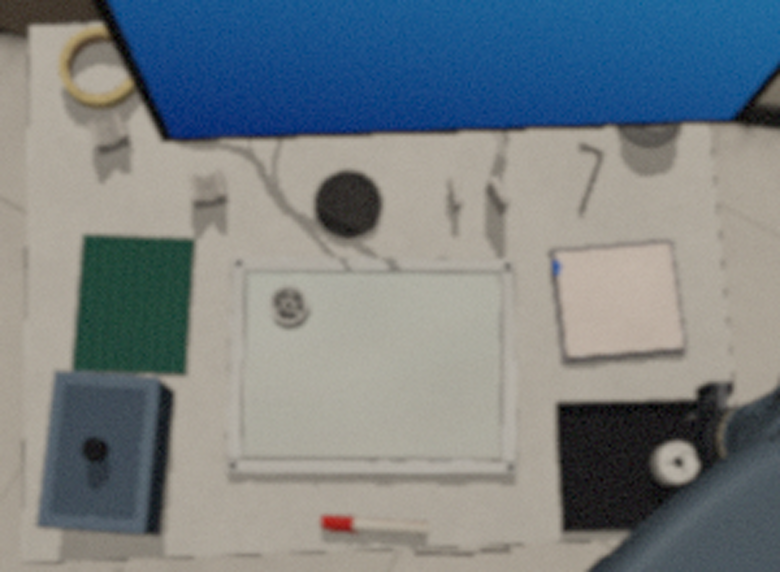

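First part stands in the tray; second at (0.586, 0.101) is unchanged. On to it.

>>> apply_moves(slide=[[0.05,0.02,0],[0.12,0.05,0],[0.2,0.08,0],[0.29,0.12,0],[0.38,0.16,0],[0.47,0.2,0],[0.56,0.24,0],[0.65,0.28,0],[0.74,0.32,0],[0.83,0.36,0],[0.92,0.4,0],[1,0.42,0]], turn=[[0,0,0],[0,0,0],[0,0,0],[0,0,0],[0,0,0],[0,0,0],[0,0,0],[0,0,0],[0,0,0],[0,0,0],[0,0,0],[0,0,0]], jaw=[-1,-1,-1,-1,-1,-1,-1,-1,-1,-1,-1,-1])

```text
clock: 9.02
tool_pos: [0.5703, 0.0594, 0.2652]
tcp_rot: [0.706, 0.708, -0.001, -0.001]
wrist_force: [0.4, -1.2, 1.1]
opening: 1.0
```

```bash
python3 -c "
from h import *
st();plan([.585,.101,.042],90);save('wrist','w5')
for f in (manip.spot_in,manip.landmark_of): print([(np.round(a['point'],3).tolist(),round(a['conf'],2)) for a in f('wrist','part_1')])
"
```

```text
t 9.02 grasp [0.5699 0.0595 0.1105] yaw 90.1 tilt 0.13 F [ 0.45 -1.17  1.12] op 1.0 q [-0.01  0.19 -0.03  1.36  0.    1.56]
slide [0.1039, 0.0373, 0.1712] turn [-0.0029, -0.0006, 0.0022] dist 0.081
[([0.581, 0.1, 0.048], 0.79)]
[([0.582, 0.101, 0.017], 0.84)]
```

View pics/w5.png

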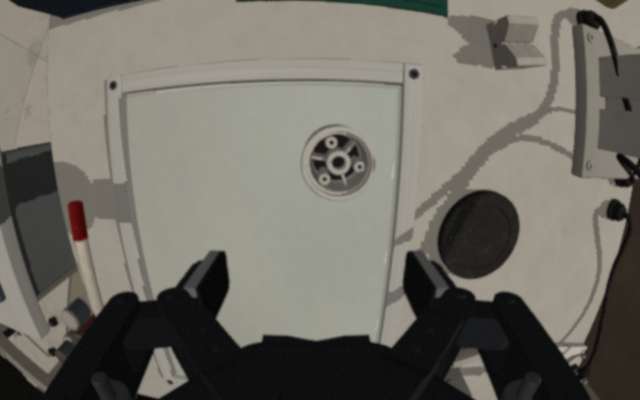

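>>> apply_moves(slide=[[0.05,0.02,0],[0.1,0.033,0],[0.104,0.033,0.03],[0.104,0.033,0.06],[0.104,0.033,0.09],[0.104,0.033,0.12],[0.104,0.033,0.15],[0.104,0.033,0.165],[0.104,0.033,0.172],[0.104,0.033,0.172],[0.104,0.033,0.172],[0.104,0.033,0.172]], turn=[[0,0,0],[0,0,0],[0,0,0],[0,0,0],[0,0,0],[0,0,0],[0,0,0],[0,0,0],[0,0,0],[0,0,0],[0,0,0],[0,0,0]], jaw=[-1,-1,-1,-1,-1,-1,-1,-1,-1,-1,-1,-1])

```text
clock: 10.17
tool_pos: [0.5836, 0.0986, 0.1997]
tcp_rot: [0.707, 0.707, 0.001, 0.001]
wrist_force: [0.0, 0.4, -0.0]
opening: 0.997
```

>>> apply_moves(slide=[[0,0,0],[0,0,0],[0,0,0],[0,0,0],[0,0,0],[0,0,0],[0,0,0],[0,0,0],[0,0,0],[0,0,-0.05],[0,0,-0.1],[0,0,-0.15]], turn=[[0,0,0],[0,0,0],[0,0,0],[0,0,0],[0,0,0],[0,0,0],[0,0,0],[0,0,0],[0,0,0],[0,0,0],[0,0,0],[0,0,0]], jaw=[-0.5,-0.2,0,0.1,0.2,0.3,0.3,0.3,0.3,0.3,0.3,0.3], newtons=40)

```text
clock: 11.17
tool_pos: [0.5821, 0.0985, 0.2573]
tcp_rot: [0.707, 0.707, -0.002, -0.001]
wrist_force: [0.8, 0.1, -0.2]
opening: 0.527
```

```bash
python3 -c "
from h import *
st();plan([.401,-.258,.1],90);save('wrist','w6')
"
```

```text
t 11.17 grasp [0.5814 0.0985 0.1026] yaw 90.04 tilt 0.26 F [ 0.78  0.09 -0.16] op 0.527 q [ 0.05  0.24  0.02  1.35 -0.    1.62]
slide [-0.891, -0.4534, 0.0089] turn [-0.0057, 0.0004, 0.001] dist 0.4
```

View pics/w6.png

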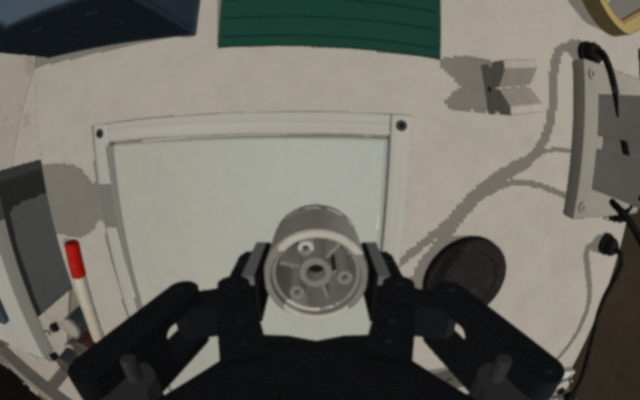

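Part held. Carry to the tray's other half.

>>> apply_moves(slide=[[-0.04,-0.02,0],[-0.1,-0.05,0],[-0.17,-0.09,0],[-0.25,-0.13,0],[-0.34,-0.17,0],[-0.43,-0.22,0],[-0.52,-0.26,0],[-0.61,-0.31,0],[-0.7,-0.35,0],[-0.79,-0.4,0],[-0.86,-0.44,0],[-0.89,-0.453,0]], turn=[[0,0,0],[0,0,0],[0,0,0],[0,0,0],[0,0,0],[0,0,0],[0,0,0],[0,0,0],[0,0,0],[0,0,0],[0,0,0],[0,0,0]], jaw=[0.3,0.3,0.3,0.3,0.3,0.3,0.3,0.3,0.3,0.3,0.3,0.3])

```text
clock: 12.22
tool_pos: [0.3996, -0.2603, 0.2575]
tcp_rot: [0.708, 0.706, -0.001, -0.001]
wrist_force: [0.8, -0.1, -0.8]
opening: 0.528
```

```bash
python3 -c "
from h import *
st();plan([.401,-.258,.0355],90)
"
```

```text
t 12.22 grasp [ 0.3992 -0.2603  0.1028] yaw 89.79 tilt 0.16 F [ 0.83 -0.09 -0.81] op 0.528 q [-0.72 -0.06 -0.3   1.33 -0.    0.86]
slide [0.0057, 0.0038, 0.1683] turn [-0.0035, 0.0005, -0.0046] dist 0.067
```

>>> apply_moves(slide=[[0,0,0.03],[0.006,0.004,0.06],[0.006,0.004,0.09],[0.006,0.004,0.12],[0.006,0.004,0.15],[0.006,0.004,0.163],[0.006,0.004,0.168],[0.006,0.004,0.172],[0.006,0.004,0.172],[0.006,0.004,0.172],[0.006,0.004,0.172],[0.006,0.004,0.172]], turn=[[0,0,0],[0,0,0],[0,0,0],[0,0,0],[0,0,0],[0,0,0],[0,0,0],[0,0,0],[0,0,0],[0,0,0],[0,0,0],[0,0,0]], jaw=[0.3,0.3,0.3,0.3,0.3,0.3,0.3,0.3,0.3,0.3,0.3,0.3])

```text
clock: 13.22
tool_pos: [0.404, -0.2554, 0.1903]
tcp_rot: [0.707, 0.707, 0.0, 0.001]
wrist_force: [0.2, -0.3, -0.8]
opening: 0.521
```

```bash
python3 -c "
from h import *
st()
"
```

```text
t 13.22 grasp [ 0.4042 -0.2555  0.0356] yaw 90.05 tilt 0.07 F [ 0.21 -0.31 -0.76] op 0.521 q [-0.7  -0.01 -0.39  1.19 -0.    0.87]
```

>>> apply_moves(slide=[[0,0,0],[0,0,0],[0,0,0],[0,0,0],[0,0,0],[0,0,0],[0,0,-0.05],[0,0,-0.1],[0,0,-0.15],[0,0,-0.25],[0,0,-0.35],[0,0,-0.4]], turn=[[0,0,0],[0,0,0],[0,0,0],[0,0,0],[0,0,0],[0,0,0],[0,0,0],[0,0,0],[0,0,0],[0,0,0],[0,0,0],[0,0,0]], jaw=[0.1,-0.2,-0.5,-0.7,-0.7,-0.7,-0.7,-0.7,-0.7,-1,-1,-1])

```text
clock: 14.22
tool_pos: [0.4043, -0.2556, 0.3551]
tcp_rot: [0.707, 0.707, 0.0, 0.003]
wrist_force: [1.2, 0.1, -0.2]
opening: 1.002
```

```bash
python3 -c "
from h import *
st();plan([.48,.2,.2],135);save('wrist','w7');save('top','t7',(170,80,470,300),2.6)
for f in (manip.spot_in,manip.landmark_of): print([(np.round(a['point'],3).tolist(),round(a['conf'],2)) for a in f('wrist','part_1')])
"
```

```text
t 14.22 grasp [ 0.4051 -0.2563  0.2004] yaw 90.05 tilt 0.39 F [ 1.17  0.09 -0.2 ] op 1.002 q [-0.7  -0.08 -0.13  1.52  0.    0.87]
slide [1.1387, 0.1902, -0.0031] turn [0.0041, 0.008, -0.9989] dist 0.462
[([0.401, -0.332, 0.037], 0.95), ([0.402, -0.255, 0.037], 0.77)]
[([0.403, -0.338, 0.006], 0.81), ([0.401, -0.252, 0.005], 0.79)]
```

View pics/w7.png

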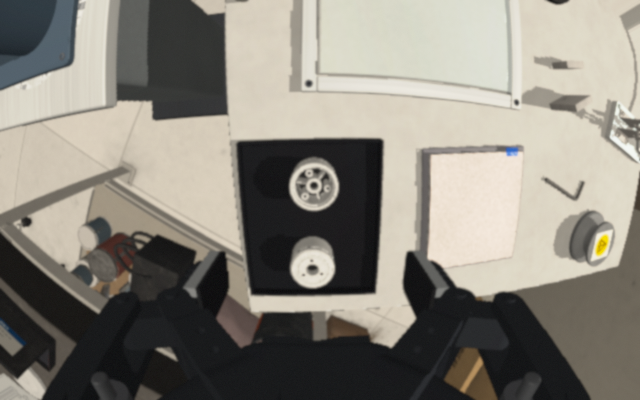

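View pics/t7.png

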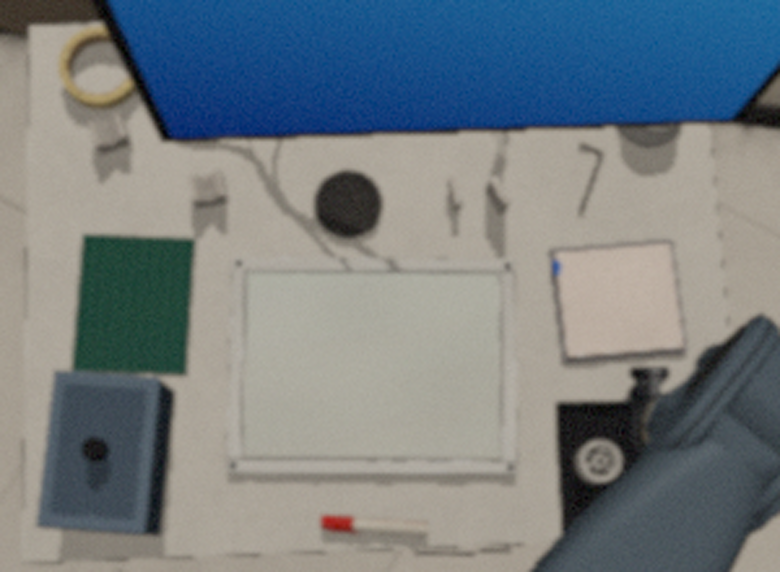

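Wrist picture: both parts upright in the tray at pixels (314,185) and (312,263); the glass is bare. Now to the lid.

>>> apply_moves(slide=[[0.05,0.01,0],[0.12,0.02,0],[0.2,0.03,0],[0.29,0.05,0],[0.38,0.06,0],[0.47,0.07,0],[0.56,0.09,0],[0.65,0.11,0],[0.74,0.12,0],[0.83,0.14,0],[0.92,0.16,0],[1,0.17,0]], turn=[[0,0,-0.08],[0,0,-0.16],[0,0,-0.24],[0,0,-0.32],[0,0,-0.4],[0,0,-0.48],[0,0,-0.56],[0,0,-0.64],[0,0,-0.72],[0,0,-0.8],[0,0,-0.88],[0,0,-0.95]], jaw=[-1,-1,-1,-1,-1,-1,-1,-1,-1,-1,-1,-1])

```text
clock: 15.42
tool_pos: [0.471, 0.147, 0.3471]
tcp_rot: [0.399, 0.917, -0.001, -0.002]
wrist_force: [0.2, -0.6, -0.1]
opening: 1.002
```

```bash
python3 -c "
from h import *
st();plan([.43,.297,.22],175.7)
"
```

```text
t 15.42 grasp [0.4703 0.147  0.1924] yaw 133.01 tilt 0.23 F [ 0.25 -0.63 -0.05] op 1.002 q [ 0.17 -0.04 -0.1   1.51  0.    0.99]
slide [0.3441, 0.1806, -0.0687] turn [-0.0028, -0.0045, -0.9486] dist 0.158
```

>>> apply_moves(slide=[[0.03,0.02,-0.02],[0.07,0.04,-0.04],[0.12,0.06,-0.06],[0.18,0.09,-0.07],[0.24,0.12,-0.07],[0.3,0.15,-0.07],[0.33,0.175,-0.07],[0.344,0.18,-0.07],[0.344,0.18,-0.07],[0.344,0.18,-0.07],[0.344,0.18,-0.07],[0.344,0.18,-0.07]], turn=[[0,0,-0.1],[0,0,-0.2],[0,0,-0.3],[0,0,-0.4],[0,0,-0.5],[0,0,-0.6],[0,0,-0.7],[0,0,-0.8],[0,0,-0.9],[0,0,-0.95],[0,0,-0.95],[0,0,-0.95]], jaw=[-1,-1,-1,-1,-1,-1,-1,-1,-1,-1,-1,-1])

```text
clock: 16.42
tool_pos: [0.4304, 0.2947, 0.3757]
tcp_rot: [0.039, 0.999, -0.001, -0.002]
wrist_force: [0.3, -0.5, -0.2]
opening: 1.002
```

```bash
python3 -c "
from h import *
st();save('wrist','w8')
for n in ('lid','case','mat'):
  for f in (manip.spot_in,manip.landmark_of): print(n,[(np.round(a['point'],3).tolist(),round(a['conf'],2)) for a in f('wrist',n)])
"
```

```text
t 16.42 grasp [0.4298 0.2944 0.221 ] yaw 175.49 tilt 0.23 F [ 0.32 -0.5  -0.17] op 1.002 q [ 0.47  0.04  0.03  1.57 -0.    0.55]
lid [([0.402, 0.301, 0.111], 0.88)]
lid [([0.41, 0.301, 0.098], 0.86)]
case []
case []
mat [([0.596, 0.284, 0.004], 0.74), ([0.715, 0.028, 0.011], 0.46)]
mat [([0.593, 0.286, -0.001], 0.64)]
```

View pics/w8.png

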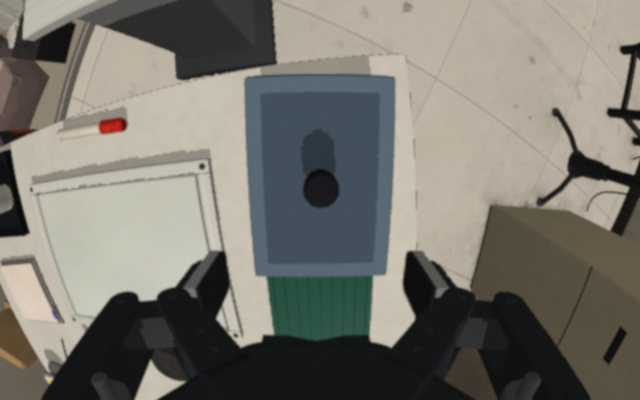

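```bash
python3 -c "
from h import *
c=onz('wrist',[(246,77),(394,77),(385,273),(257,275)],.109);print(np.round(c,4),c.mean(0))
print([round(float(np.linalg.norm(c[i]-c[i-1])),4) for i in range(4)])
for a,b in ((1,0),(2,3),(0,3),(1,2)): d=c[a]-c[b];print(np.degrees(np.arctan2(d[1],d[0])))
print('knob',onz('wrist',[(321,189)],.137))
im=cv2.imread('pics/w8.png');g=im[150:220,290:350].max(2);m=g<45
ys,xs=np.nonzero(m);print(xs.mean()+290,ys.mean()+150,m.sum())
"
```

```text
[[0.3256 0.2476 0.109 ]
 [0.3339 0.3608 0.109 ]
 [0.499  0.3494 0.109 ]
 [0.492  0.2361 0.109 ]] [0.41261889 0.29848026 0.109     ]
[0.1668, 0.1135, 0.1655, 0.1135]
85.79489099753648
86.44892774098793
176.02741105628664
176.05202663247508
knob [[0.41173947 0.2981562  0.137     ]]
320.4795719844358 187.83657587548637 1028
```

```bash
python3 -c "
from h import *
plan([.412,.298,.131],176)
"
```

```text
slide [0.0476, 0.0046, 0.2305] turn [0.0, -0.0, -0.0108] dist 0.094
```

>>> apply_moves(slide=[[0.04,0.005,0.03],[0.045,0.005,0.06],[0.045,0.005,0.09],[0.045,0.005,0.12],[0.045,0.005,0.15],[0.045,0.005,0.18],[0.045,0.005,0.2],[0.045,0.005,0.21],[0.045,0.005,0.22],[0.045,0.005,0.228],[0.045,0.005,0.23],[0.045,0.005,0.23]], turn=[[0,0,-0.01],[0,0,-0.01],[0,0,-0.01],[0,0,-0.01],[0,0,-0.01],[0,0,-0.01],[0,0,-0.01],[0,0,-0.01],[0,0,-0.01],[0,0,-0.01],[0,0,-0.01],[0,0,-0.01]], jaw=[-1,-1,-1,-1,-1,-1,-1,-1,-1,-1,-1,-1])

```text
clock: 17.77
tool_pos: [0.4131, 0.2982, 0.2861]
tcp_rot: [0.035, 0.999, 0.0, 0.0]
wrist_force: [0.3, -0.3, 0.2]
opening: 1.001
```

>>> apply_moves(slide=[[0,0,0],[0,0,0],[0,0,0],[0,0,0],[0,0,0],[0,0,0],[0,0,0],[0,0,0],[0,0,0],[0,0,0],[0,0,0]], turn=[[0,0,0],[0,0,0],[0,0,0],[0,0,0],[0,0,0],[0,0,0],[0,0,0],[0,0,0],[0,0,0],[0,0,0],[0,0,0]], jaw=[-0.6,-0.3,0,0.2,0.4,0.5,0.6,0.7,0.7,0.7,0.7], newtons=60)

```text
clock: 18.68
tool_pos: [0.4131, 0.2983, 0.2864]
tcp_rot: [0.035, 0.999, 0.0, 0.0]
wrist_force: [-1.0, -0.2, 4.3]
opening: 0.28
```

```bash
python3 -c "
from h import *
st()
"
```

```text
t 18.68 grasp [0.4132 0.2984 0.1317] yaw 176.0 tilt 0.05 F [-1.02 -0.21  4.32] op 0.28 q [ 0.49  0.01 -0.17  1.39  0.    0.56]
```

>>> apply_moves(slide=[[0,0,-0.01],[0,0,-0.03],[0,0,-0.05],[0,0,-0.08],[0,0,-0.11],[0,0,-0.14],[0,0,-0.16],[0,0,-0.17],[0,0,-0.17],[0,0,-0.17],[0,0,-0.17]], turn=[[0,0,0],[0,0,0],[0,0,0],[0,0,0],[0,0,0],[0,0,0],[0,0,0],[0,0,0],[0,0,0],[0,0,0],[0,0,0]], jaw=[0.7,0.7,0.7,0.7,0.7,0.7,0.7,0.7,0.7,0.7,0.7])

```text
clock: 19.6
tool_pos: [0.4128, 0.2981, 0.3532]
tcp_rot: [0.035, 0.999, -0.0, -0.001]
wrist_force: [-0.2, -0.4, -2.0]
opening: 0.281
```

```bash
python3 -c "
from h import *
st();save('wrist','w9');plan([.598,.286,.14],178)
"
```

```text
t 19.6 grasp [0.4127 0.298  0.1985] yaw 175.99 tilt 0.07 F [-0.23 -0.4  -1.99] op 0.281 q [ 0.49  0.   -0.05  1.52  0.    0.56]
slide [-0.4642, 0.0023, 0.1452] turn [-0.0011, -0.0018, -0.0445] dist 0.195
```

View pics/w9.png

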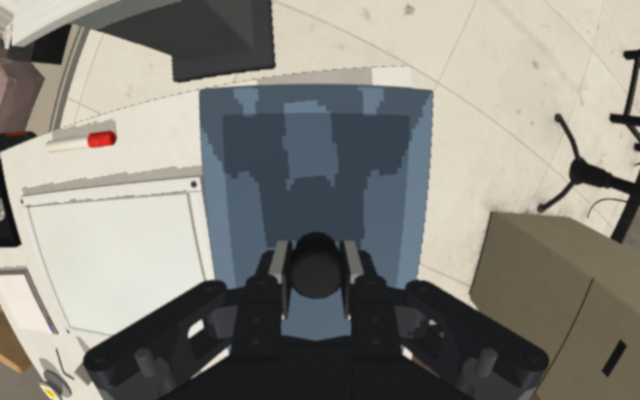

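Lid held by the knob (pixel 317,265) and lifted level. Move to the mat.

>>> apply_moves(slide=[[-0.02,0,0],[-0.06,0,0],[-0.11,0,0],[-0.16,0,0],[-0.22,0,0],[-0.28,0,0],[-0.34,0,0.03],[-0.4,0,0.06],[-0.44,0,0.1],[-0.46,0.002,0.13],[-0.464,0.002,0.145],[-0.464,0.002,0.145]], turn=[[0,0,0],[0,0,0],[0,0,0],[0,0,-0.01],[0,0,-0.02],[0,0,-0.03],[0,0,-0.04],[0,0,-0.045],[0,0,-0.045],[0,0,-0.045],[0,0,-0.045],[0,0,-0.045]], jaw=[0.7,0.7,0.7,0.7,0.7,0.7,0.7,0.7,0.7,0.7,0.7,0.7])

```text
clock: 20.65
tool_pos: [0.5976, 0.2856, 0.2924]
tcp_rot: [0.017, 1.0, -0.001, -0.003]
wrist_force: [-0.6, 0.2, -1.7]
opening: 0.28
```

```bash
python3 -c "
from h import *
st();save('wrist','w10');save('scene','s10');plan([.598,.286,.038],178)
"
```

```text
t 20.65 grasp [0.5967 0.2853 0.1377] yaw 178.0 tilt 0.36 F [-0.57  0.24 -1.66] op 0.28 q [0.34 0.42 0.31 1.47 0.   0.38]
slide [-0.0018, -0.0004, 0.2577] turn [-0.0004, -0.0019, 0.0012] dist 0.103
```

View pics/s10.png

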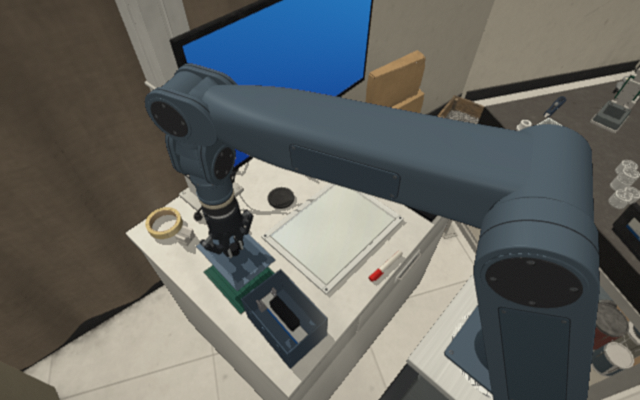

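>>> apply_moves(slide=[[0,0,0.03],[0,0,0.07],[0,0,0.11],[0,0,0.15],[0,0,0.18],[0,0,0.21],[0,0,0.23],[0,0,0.245],[0,0,0.255],[0,0,0.255],[0,0,0.255]], turn=[[0,0,0],[0,0,0],[0,0,0],[0,0,0],[0,0,0],[0,0,0],[0,0,0],[0,0,0],[0,0,0],[0,0,0],[0,0,0]], jaw=[0.7,0.7,0.7,0.7,0.7,0.7,0.7,0.7,0.7,0.7,0.7])

```text
clock: 21.67
tool_pos: [0.5984, 0.2861, 0.1943]
tcp_rot: [0.017, 1.0, 0.0, 0.0]
wrist_force: [0.6, -1.0, -0.8]
opening: 0.285
```

```bash
python3 -c "
from h import *
st()
"
```

```text
t 21.67 grasp [0.5985 0.2861 0.0396] yaw 178.02 tilt 0.04 F [ 0.58 -1.04 -0.76] op 0.285 q [ 0.34  0.45  0.16  1.28 -0.    0.38]
```

>>> apply_moves(slide=[[0,0,0.004],[0,0,0.007],[0,0,0.007],[0,0,0.007],[0,0,0.007],[0,0,0.007],[0,0,0.007],[0,0,0],[0,0,-0.05],[0,0,-0.12],[0,0,-0.2],[0,0,-0.3]], turn=[[0,0,0],[0,0,0],[0,0,0],[0,0,0],[0,0,0],[0,0,0],[0,0,0],[0,0,0],[0,0,0],[0,0,0],[0,0,0],[0,0,0]], jaw=[0.7,0.7,0.7,0.3,0,-0.3,-0.3,-0.3,-0.3,-0.5,-0.7,-1])

```text
clock: 22.67
tool_pos: [0.5973, 0.2857, 0.3126]
tcp_rot: [0.017, 1.0, -0.001, -0.002]
wrist_force: [1.4, 0.2, -0.7]
opening: 0.972
```

```bash
python3 -c "
from h import *
st();save('wrist','w11');plan([.43,.298,.2],176)
for f in (manip.spot_in,manip.landmark_of): print([(np.round(a['point'],3).tolist(),round(a['conf'],2)) for a in f('wrist','lid')])
"
```

```text
t 22.67 grasp [0.5966 0.2855 0.1579] yaw 178.02 tilt 0.29 F [ 1.43  0.25 -0.75] op 0.972 q [0.34 0.41 0.35 1.51 0.   0.38]
slide [0.4232, 0.0146, -0.0789] turn [0.0063, 0.0151, 0.0449] dist 0.172
[([0.588, 0.281, 0.018], 0.81)]
[([0.598, 0.284, 0.003], 0.94)]
```

View pics/w11.png

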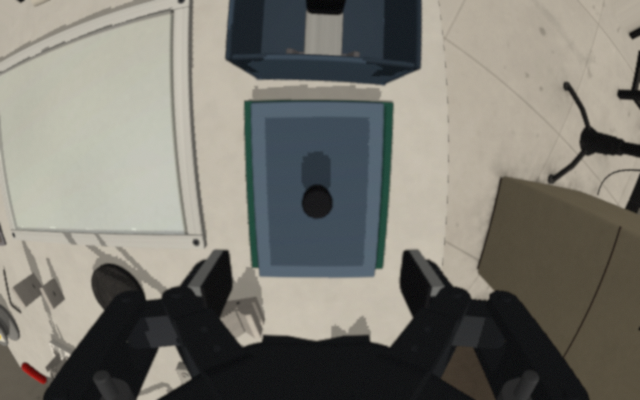

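Lid lies knob up on the mat (knob at pixel 317,201). Now look into the case.

>>> apply_moves(slide=[[0.02,0,-0.03],[0.06,0,-0.06],[0.11,0,-0.08],[0.17,0,-0.08],[0.23,0.005,-0.08],[0.29,0.01,-0.08],[0.34,0.014,-0.08],[0.39,0.014,-0.08],[0.42,0.014,-0.08],[0.423,0.014,-0.08],[0.423,0.014,-0.08],[0.423,0.014,-0.08]], turn=[[0,0,0],[0,0,0],[0,0,0],[0,0,0.02],[0,0,0.04],[0,0,0.045],[0,0,0.045],[0,0,0.045],[0,0,0.045],[0,0,0.045],[0,0,0.045],[0,0,0.045]], jaw=[-1,-1,-1,-1,-1,-1,-1,-1,-1,-1,-1,-1])

```text
clock: 23.82
tool_pos: [0.4294, 0.2974, 0.3454]
tcp_rot: [0.035, 0.999, -0.0, -0.0]
wrist_force: [1.0, -0.2, 0.6]
opening: 1.0
```

```bash
python3 -c "
from h import *
st();save('wrist','w12')
for n in ('case','roller','roller_axle'):
  for f in (manip.spot_in,manip.landmark_of): print(n,[(np.round(a['point'],3).tolist(),round(a['conf'],2)) for a in f('wrist',n)])
"
```

```text
t 23.82 grasp [0.4293 0.2973 0.1907] yaw 175.99 tilt 0.04 F [ 0.96 -0.2   0.58] op 1.0 q [ 0.48  0.04 -0.03  1.5  -0.    0.55]
case [([0.415, 0.299, 0.045], 0.71), ([0.597, -0.256, 0.014], 0.23)]
case []
roller [([0.4, 0.302, 0.089], 0.91)]
roller [([0.41, 0.299, 0.007], 0.81)]
roller_axle [([0.357, 0.299, 0.05], 0.85)]
roller_axle [([0.596, 0.289, 0.003], 0.33)]
```

View pics/w12.png

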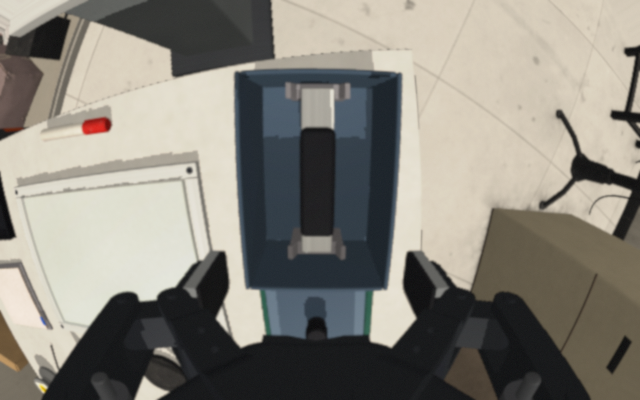

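```bash
python3 -c "
from h import *
c=onz('wrist',[(301,128),(334,128),(335,234),(301,235)],.092);print(np.round(c,4),c.mean(0))
print([round(float(np.linalg.norm(c[i]-c[i-1])),4) for i in range(4)])
for a,b in ((3,0),(2,1)): d=c[a]-c[b];print(np.degrees(np.arctan2(d[1],d[0])))
m=onz('wrist',[(236,72),(400,75),(388,289),(247,288)],.104);print(m,m.mean(0))
plan([.412,.2985,.14],176)
"
```

```text
[[0.3679 0.2894 0.092 ]
 [0.3695 0.3129 0.092 ]
 [0.4502 0.3092 0.092 ]
 [0.4492 0.2829 0.092 ]] [0.40921277 0.29860574 0.092     ]
[0.0815, 0.0235, 0.0807, 0.0264]
-4.612068769569154
-2.6223245798741854
[[0.32431176 0.24856021 0.104     ]
 [0.33394685 0.35998944 0.104     ]
 [0.49707665 0.34960981 0.104     ]
 [0.48811264 0.23609231 0.104     ]] [0.41086197 0.29856294 0.104     ]
slide [0.0445, -0.0003, 0.1277] turn [-0.0001, -0.0002, -0.0007] dist 0.054
```

>>> apply_moves(slide=[[0.02,0,0.02],[0.04,0,0.05],[0.045,0,0.08],[0.046,0,0.11],[0.046,0,0.13],[0.046,0,0.13],[0.046,0,0.13],[0.046,0,0.13],[0.046,0,0.13],[0.046,0,0.13]], turn=[[0,0,0],[0,0,0],[0,0,0],[0,0,0],[0,0,0],[0,0,0],[0,0,0],[0,0,0],[0,0,0],[0,0,0]], jaw=[-0.8,-0.6,-0.4,-0.3,-0.3,-0.3,-0.3,-0.3,-0.3,-0.3])

```text
clock: 25.0
tool_pos: [0.4114, 0.2989, 0.2948]
tcp_rot: [0.035, 0.999, 0.0, 0.001]
wrist_force: [0.6, -0.8, -0.1]
opening: 0.651
```

```bash
python3 -c "
from h import *
st();save('wrist','w13');plan([.411,.2985,.079],176)
"
```

```text
t 25.0 grasp [0.4116 0.299  0.1401] yaw 175.99 tilt 0.1 F [ 0.61 -0.75 -0.08] op 0.651 q [ 0.5   0.01 -0.16  1.4  -0.    0.57]
slide [0.0009, -0.0011, 0.1526] turn [0.001, 0.0016, -0.0002] dist 0.061
```

View pics/w13.png

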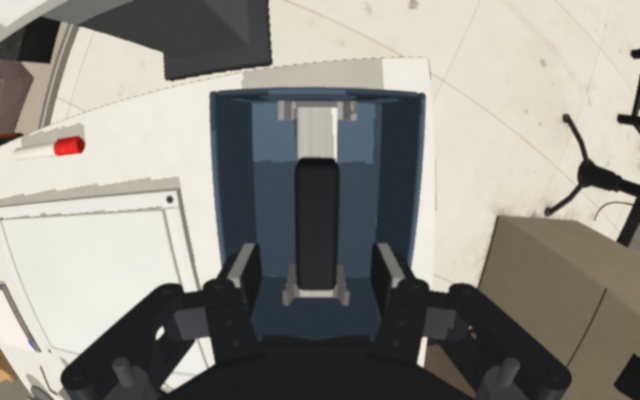

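>>> apply_moves(slide=[[0,0,0.02],[0,0,0.04],[0,0,0.06],[0,0,0.08],[0,0,0.1],[0,0,0.11],[0,0,0.12],[0,0,0.13],[0,0,0.14],[0,0,0.15],[0,0,0.153],[0,0,0.153]], turn=[[0,0,0],[0,0,0],[0,0,0],[0,0,0],[0,0,0],[0,0,0],[0,0,0],[0,0,0],[0,0,0],[0,0,0],[0,0,0],[0,0,0]], jaw=[-0.3,-0.3,-0.3,-0.3,-0.3,-0.3,-0.3,-0.3,-0.3,-0.3,-0.3,-0.3])

```text
clock: 26.05
tool_pos: [0.4108, 0.2987, 0.2323]
tcp_rot: [0.035, 0.999, -0.0, -0.0]
wrist_force: [0.0, -0.3, -0.8]
opening: 0.65
```

>>> apply_moves(slide=[[0,0,0],[0,0,0],[0,0,0],[0,0,0],[0,0,0],[0,0,0],[0,0,0],[0,0,0],[0,0,0]], turn=[[0,0,0],[0,0,0],[0,0,0],[0,0,0],[0,0,0],[0,0,0],[0,0,0],[0,0,0],[0,0,0]], jaw=[0,0.2,0.3,0.4,0.5,0.6,0.7,0.7,0.7], newtons=100)

```text
clock: 26.8
tool_pos: [0.4111, 0.2989, 0.2329]
tcp_rot: [0.035, 0.999, 0.0, 0.0]
wrist_force: [0.6, 2.9, 0.3]
opening: 0.294
```

```bash
python3 -c "
from h import *
st();save('wrist','w14')
"
```

```text
t 26.8 grasp [0.4112 0.2991 0.0782] yaw 176.0 tilt 0.05 F [0.59 2.91 0.25] op 0.294 q [ 0.5   0.04 -0.25  1.28  0.    0.57]
```

View pics/w14.png

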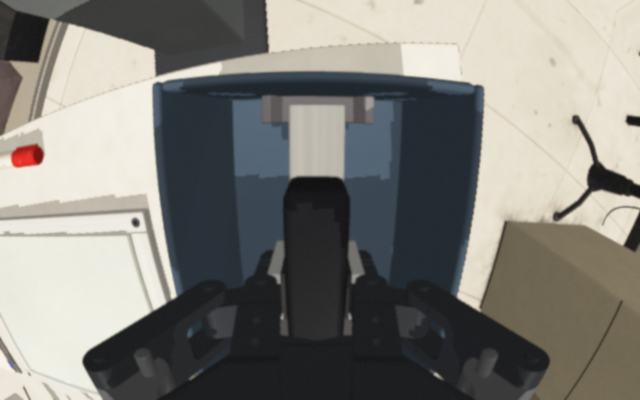

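Grip block is held (opening 25 mm). Lift it straight out.

>>> apply_moves(slide=[[0,0,-0.01],[0,0,-0.03],[0,0,-0.06],[0,0,-0.09],[0,0,-0.12],[0,0,-0.15],[0,0,-0.18],[0,0,-0.21],[0,0,-0.25],[0,0,-0.28],[0,0,-0.3],[0,0,-0.3]], turn=[[0,0,0],[0,0,0],[0,0,0],[0,0,0],[0,0,0],[0,0,0],[0,0,0],[0,0,0],[0,0,0],[0,0,0],[0,0,0],[0,0,0]], jaw=[0.7,0.7,0.7,0.7,0.7,0.7,0.7,0.7,0.7,0.7,0.7,0.7])

```text
clock: 27.85
tool_pos: [0.4116, 0.2991, 0.3557]
tcp_rot: [0.035, 0.999, 0.001, 0.002]
wrist_force: [1.1, 0.1, -3.3]
opening: 0.287
```

```bash
python3 -c "
from h import *
st();save('wrist','w15');save('scene','s15')
"
```

```text
t 27.85 grasp [0.4122 0.2994 0.201 ] yaw 176.0 tilt 0.28 F [ 1.1   0.13 -3.26] op 0.287 q [ 0.5  -0.   -0.05  1.52 -0.    0.57]
```

View pics/w15.png

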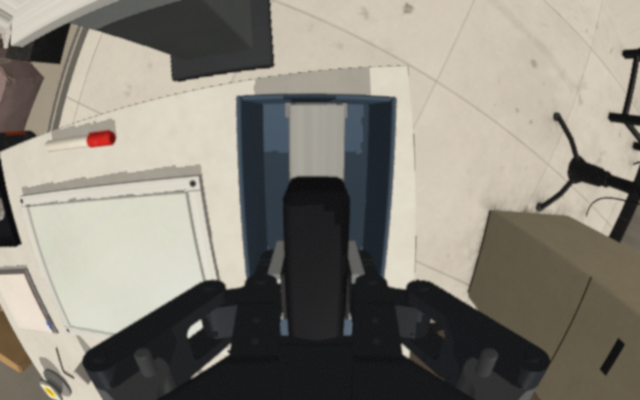

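View pics/s15.png

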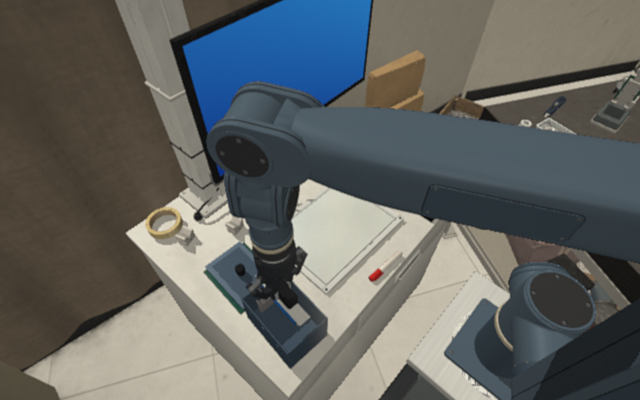

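```bash
python3 -c "
from h import *
plan([.578,.134,.15],178.8)
"
```

```text
slide [-0.4451, -0.3819, 0.1206] turn [0.0003, 0.0005, -0.0624] dist 0.239
```

>>> apply_moves(slide=[[-0.02,-0.02,0],[-0.06,-0.05,0],[-0.1,-0.09,0],[-0.15,-0.13,0],[-0.2,-0.17,0],[-0.26,-0.22,0],[-0.32,-0.27,0],[-0.37,-0.32,0.03],[-0.42,-0.36,0.06],[-0.44,-0.38,0.09],[-0.445,-0.382,0.12],[-0.445,-0.382,0.12]], turn=[[0,0,0],[0,0,-0.01],[0,0,-0.02],[0,0,-0.03],[0,0,-0.04],[0,0,-0.05],[0,0,-0.06],[0,0,-0.062],[0,0,-0.062],[0,0,-0.062],[0,0,-0.062],[0,0,-0.062]], jaw=[0.7,0.7,0.7,0.7,0.7,0.7,0.7,0.7,0.7,0.7,0.7,0.7])

```text
clock: 28.95
tool_pos: [0.5767, 0.133, 0.2996]
tcp_rot: [0.011, 1.0, -0.0, -0.004]
wrist_force: [-1.5, -0.2, -5.1]
opening: 0.287
```

```bash
python3 -c "
from h import *
st();plan([.578,.134,.09],178.8);save('wrist','w16');save('top','t16',(170,80,470,300),2.6)
for f in (manip.spot_in,manip.landmark_of): print([(np.round(a['point'],3).tolist(),round(a['conf'],2)) for a in f('wrist','stage')])
print([(np.round(a['point'],3).tolist(),round(a['conf'],2)) for a in manip.landmark_of('wrist','glass_top')])
"
```

```text
t 28.95 grasp [0.5754 0.1329 0.1449] yaw 178.7 tilt 0.51 F [-1.48 -0.17 -5.06] op 0.287 q [0.11 0.23 0.09 1.44 0.   0.14]
slide [-0.0043, 0.0028, 0.1373] turn [-0.0008, -0.0112, -0.0023] dist 0.055
[([0.499, 0.027, 0.013], 0.8), ([0.715, -0.096, 0.02], 0.65)]
[([0.522, 0.004, -0.001], 0.78)]
[([0.518, 0.007, 0.012], 0.57)]
```

View pics/w16.png

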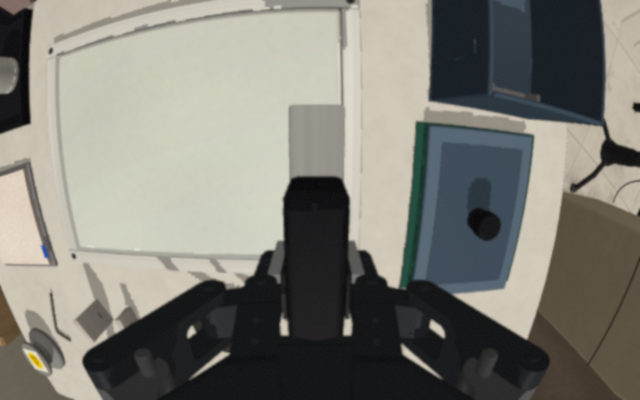

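View pics/t16.png

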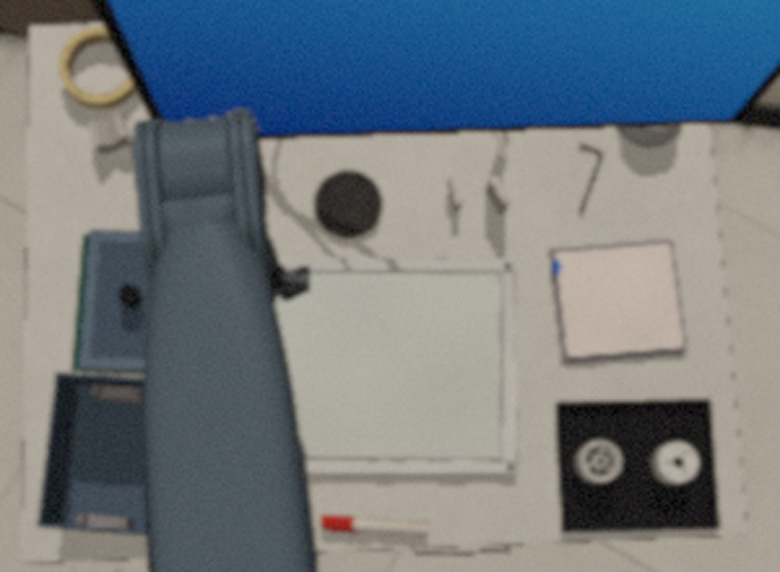

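Parts still in the tray; bare glass below. Lower towards the left end of the far half.

>>> apply_moves(slide=[[0,0.002,0.02],[-0.002,0.002,0.05],[-0.002,0.002,0.08],[-0.002,0.002,0.1],[-0.002,0.002,0.12],[-0.002,0.002,0.135],[-0.002,0.002,0.137],[-0.002,0.002,0.137],[-0.002,0.002,0.137],[-0.002,0.002,0.137]], turn=[[0,0,0],[0,0,0],[0,0,0],[0,0,0],[0,0,0],[0,0,0],[0,0,0],[0,0,0],[0,0,0],[0,0,0]], jaw=[0.7,0.7,0.7,0.7,0.7,0.7,0.7,0.7,0.7,0.7])

```text
clock: 30.03
tool_pos: [0.5791, 0.1347, 0.2508]
tcp_rot: [0.011, 1.0, 0.0, 0.001]
wrist_force: [-0.5, 0.3, -3.2]
opening: 0.287
```

```bash
python3 -c "
from h import *
st();plan([.578,.134,.079],178.8);
"
```

```text
t 30.03 grasp [0.5793 0.1347 0.0961] yaw 178.78 tilt 0.1 F [-0.54  0.32 -3.18] op 0.287 q [ 0.12  0.25  0.01  1.34 -0.    0.14]
slide [0.0027, -0.0018, 0.0427] turn [0.0003, 0.0021, -0.0004] dist 0.017
```

>>> apply_moves(slide=[[0,0,0.01],[0,0,0.018],[0,0,0.024],[0,0,0.029],[0,0,0.033],[0,0,0.036],[0,0,0.036],[0,0,0.036],[0,0,0.036]], turn=[[0,0,0],[0,0,0],[0,0,0],[0,0,0],[0,0,0],[0,0,0],[0,0,0],[0,0,0],[0,0,0]], jaw=[0.7,0.7,0.7,0.7,0.7,0.7,0.7,0.7,0.7])

```text
clock: 30.78
tool_pos: [0.5786, 0.1347, 0.2361]
tcp_rot: [0.011, 1.0, 0.0, 0.0]
wrist_force: [-1.8, -0.6, 2.1]
opening: 0.29
```

```bash
python3 -c "
from h import *
st();st()
"
```

```text
t 30.78 grasp [0.5787 0.1348 0.0814] yaw 178.79 tilt 0.02 F [-1.8  -0.57  2.13] op 0.29 q [ 0.12  0.25 -0.01  1.31  0.    0.14]
t 30.78 grasp [0.5787 0.1348 0.0814] yaw 178.79 tilt 0.02 F [-1.8  -0.57  2.13] op 0.29 q [ 0.12  0.25 -0.01  1.31  0.    0.14]
```

>>> apply_moves(slide=[[0,0,0.004],[0,0,0.008],[0,0,0.008],[0,0,0.008],[0,-0.01,0.008],[0,-0.025,0.008],[0,-0.045,0.008],[0,-0.07,0.008],[0,-0.095,0.008],[0,-0.12,0.008],[0,-0.145,0.008],[0,-0.17,0.008]], turn=[[0,0,0],[0,0,0],[0,0,0],[0,0,0],[0,0,0],[0,0,0],[0,0,0],[0,0,0],[0,0,0],[0,0,0],[0,0,0],[0,0,0]], jaw=[0.7,0.7,0.7,0.7,0.7,0.7,0.7,0.7,0.7,0.7,0.7,0.7])

```text
clock: 31.78
tool_pos: [0.5771, 0.0653, 0.2323]
tcp_rot: [0.011, 1.0, -0.0, -0.0]
wrist_force: [-3.3, -0.1, 3.6]
opening: 0.288
```

```bash
python3 -c "
from h import *
st()
"
```

```text
t 31.78 grasp [0.577  0.0652 0.0776] yaw 178.75 tilt 0.02 F [-3.31 -0.05  3.6 ] op 0.288 q [-0.    0.22 -0.05  1.3  -0.    0.02]
```

>>> apply_moves(slide=[[0,-0.02,0],[0,-0.04,0],[0,-0.06,0],[0,-0.08,0],[0,-0.1,0],[0,-0.12,0],[0,-0.14,0],[0,-0.16,0],[0,-0.18,0],[0,-0.2,0],[0,-0.22,0],[0,-0.24,0]], turn=[[0,0,0],[0,0,0],[0,0,0],[0,0,0],[0,0,0],[0,0,0],[0,0,0],[0,0,0],[0,0,0],[0,0,0],[0,0,0],[0,0,0]], jaw=[0.7,0.7,0.7,0.7,0.7,0.7,0.7,0.7,0.7,0.7,0.7,0.7])

```text
clock: 32.78
tool_pos: [0.575, -0.0301, 0.2321]
tcp_rot: [0.011, 1.0, -0.0, -0.0]
wrist_force: [-5.7, 1.4, 2.7]
opening: 0.288
```

```bash
python3 -c "
from h import *
st()
"
```

```text
t 32.78 grasp [ 0.5748 -0.0301  0.0774] yaw 178.78 tilt 0.04 F [-5.74  1.41  2.69] op 0.288 q [-0.17  0.21 -0.07  1.29 -0.   -0.15]
```

>>> apply_moves(slide=[[0,-0.02,0],[0,-0.04,0],[0,-0.06,0],[0,-0.08,0],[0,-0.1,0],[0,-0.12,0],[0,-0.14,0],[0,-0.16,0],[0,-0.18,0],[0,-0.2,0],[0,-0.22,0],[0,-0.24,0]], turn=[[0,0,0],[0,0,0],[0,0,0],[0,0,0],[0,0,0],[0,0,0],[0,0,0],[0,0,0],[0,0,0],[0,0,0],[0,0,0],[0,0,0]], jaw=[0.7,0.7,0.7,0.7,0.7,0.7,0.7,0.7,0.7,0.7,0.7,0.7])

```text
clock: 33.78
tool_pos: [0.5732, -0.1261, 0.2324]
tcp_rot: [0.011, 1.0, -0.0, 0.0]
wrist_force: [-4.5, 0.0, 2.8]
opening: 0.285
```

```bash
python3 -c "
from h import *
st()
"
```

```text
t 33.78 grasp [ 0.5732 -0.1262  0.0777] yaw 178.79 tilt 0.02 F [-4.54  0.04  2.78] op 0.285 q [-0.33  0.24 -0.03  1.3  -0.   -0.31]
```

>>> apply_moves(slide=[[0,0,0],[0,0,0],[0,0,-0.03],[0,0,-0.07],[0,0,-0.1],[0,0,-0.1],[0,0,-0.1]], turn=[[0,0,0],[0,0,0],[0,0,0],[0,0,0],[0,0,0],[0,0,0],[0,0,0]], jaw=[0.7,0.7,0.7,0.7,0.7,0.7,0.7])

```text
clock: 34.37
tool_pos: [0.5739, -0.125, 0.2732]
tcp_rot: [0.01, 1.0, -0.0, 0.001]
wrist_force: [0.1, 0.2, -4.8]
opening: 0.289
```

```bash
python3 -c "
from h import *
st();plan([.468,.136,.118],178.8)
save('wrist','w17')
"
```

```text
t 34.37 grasp [ 0.5744 -0.1251  0.1185] yaw 178.82 tilt 0.17 F [ 0.08  0.17 -4.75] op 0.289 q [-0.33  0.22  0.02  1.37  0.   -0.31]
slide [0.2782, 0.647, 0.0001] turn [-0.0005, 0.0037, 0.0005] dist 0.282
```

View pics/w17.png

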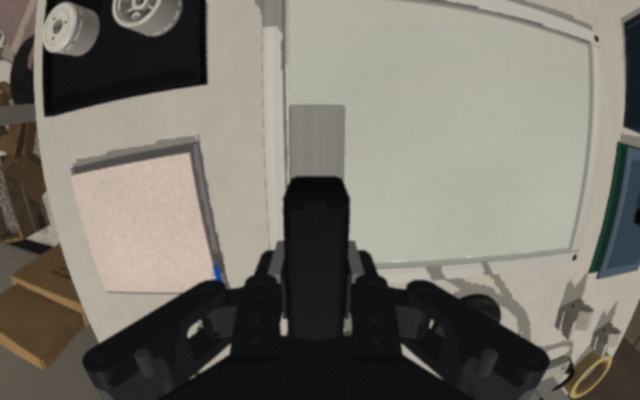

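>>> apply_moves(slide=[[0.02,0.04,0],[0.05,0.11,0],[0.08,0.18,0],[0.11,0.26,0],[0.14,0.34,0],[0.18,0.42,0],[0.21,0.5,0],[0.24,0.57,0],[0.27,0.62,0],[0.278,0.645,0],[0.278,0.645,0],[0.278,0.645,0]], turn=[[0,0,0],[0,0,0],[0,0,0],[0,0,0],[0,0,0],[0,0,0],[0,0,0],[0,0,0],[0,0,0],[0,0,0],[0,0,0],[0,0,0]], jaw=[0.7,0.7,0.7,0.7,0.7,0.7,0.7,0.7,0.7,0.7,0.7,0.7])

```text
clock: 35.42
tool_pos: [0.4672, 0.1352, 0.2714]
tcp_rot: [0.01, 1.0, -0.001, -0.0]
wrist_force: [0.1, 0.4, -4.1]
opening: 0.29
```

```bash
python3 -c "
from h import *
st();plan([.468,.136,.0815],178.8)
save('wrist','w18')
"
```

```text
t 35.42 grasp [0.4671 0.1351 0.1167] yaw 178.86 tilt 0.08 F [ 0.1   0.42 -4.12] op 0.29 q [ 0.14 -0.04 -0.25  1.36 -0.    0.16]
slide [-0.002, 0.0021, 0.0881] turn [-0.0014, -0.0009, 0.0013] dist 0.035
```

View pics/w18.png

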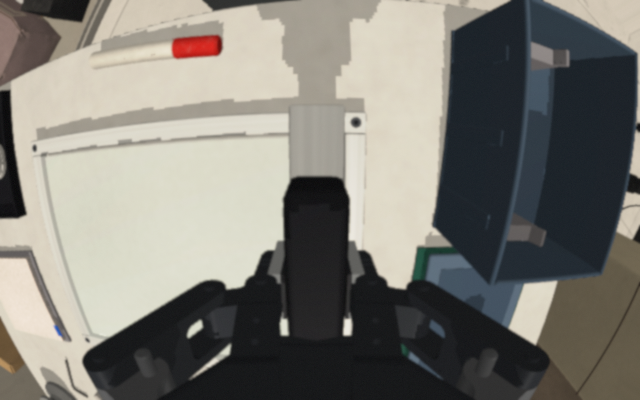

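Roller is above the left end of the near half, its right way round. Lower.

>>> apply_moves(slide=[[0,0.002,0.02],[0,0.002,0.04],[0,0.002,0.055],[0,0.002,0.065],[0,0.002,0.073],[0,0.002,0.08],[0,0.002,0.085],[0,0.002,0.088],[0,0.002,0.088],[0,0.002,0.088],[0,0.002,0.088]], turn=[[0,0,0],[0,0,0],[0,0,0],[0,0,0],[0,0,0],[0,0,0],[0,0,0],[0,0,0],[0,0,0],[0,0,0],[0,0,0]], jaw=[0.7,0.7,0.7,0.7,0.7,0.7,0.7,0.7,0.7,0.7,0.7])

```text
clock: 36.38
tool_pos: [0.4674, 0.1359, 0.2377]
tcp_rot: [0.01, 1.0, 0.0, 0.0]
wrist_force: [-3.2, 0.0, 1.2]
opening: 0.288
```

```bash
python3 -c "
from h import *
st()
"
```

```text
t 36.38 grasp [0.4674 0.136  0.083 ] yaw 178.8 tilt 0.01 F [-3.2   0.01  1.2 ] op 0.288 q [ 0.15 -0.02 -0.3   1.29  0.    0.17]
```

>>> apply_moves(slide=[[0,0,0.005],[0,0,0.01],[0,0,0.012],[0,0,0.012],[0,-0.01,0.012],[0,-0.025,0.012],[0,-0.045,0.012],[0,-0.065,0.012],[0,-0.085,0.012],[0,-0.105,0.012],[0,-0.125,0.012],[0,-0.145,0.012]], turn=[[0,0,0],[0,0,0],[0,0,0],[0,0,0],[0,0,0],[0,0,0],[0,0,0],[0,0,0],[0,0,0],[0,0,0],[0,0,0],[0,0,0]], jaw=[0.7,0.7,0.7,0.7,0.7,0.7,0.7,0.7,0.7,0.7,0.7,0.7])

```text
clock: 37.38
tool_pos: [0.4662, 0.0768, 0.2323]
tcp_rot: [0.011, 1.0, -0.0, 0.0]
wrist_force: [-1.6, -0.3, 2.5]
opening: 0.292
```

```bash
python3 -c "
from h import *
st()
"
```

```text
t 37.38 grasp [0.4662 0.0768 0.0776] yaw 178.75 tilt 0.01 F [-1.61 -0.3   2.5 ] op 0.292 q [ 0.02 -0.05 -0.35  1.28 -0.    0.04]
```

>>> apply_moves(slide=[[0,-0.02,0],[0,-0.04,0],[0,-0.06,0],[0,-0.08,0],[0,-0.1,0],[0,-0.12,0],[0,-0.14,0],[0,-0.16,0],[0,-0.18,0],[0,-0.2,0],[0,-0.22,0],[0,-0.24,0]], turn=[[0,0,0],[0,0,0],[0,0,0],[0,0,0],[0,0,0],[0,0,0],[0,0,0],[0,0,0],[0,0,0],[0,0,0],[0,0,0],[0,0,0]], jaw=[0.7,0.7,0.7,0.7,0.7,0.7,0.7,0.7,0.7,0.7,0.7,0.7])

```text
clock: 38.38
tool_pos: [0.464, -0.0189, 0.2322]
tcp_rot: [0.011, 1.0, -0.0, -0.0]
wrist_force: [-4.4, 1.3, 3.6]
opening: 0.291
```

```bash
python3 -c "
from h import *
st()
"
```

```text
t 38.38 grasp [ 0.4639 -0.019   0.0775] yaw 178.78 tilt 0.03 F [-4.39  1.34  3.62] op 0.291 q [-0.19 -0.08 -0.37  1.28 -0.   -0.16]
```

>>> apply_moves(slide=[[0,-0.02,0],[0,-0.04,0],[0,-0.06,0],[0,-0.08,0],[0,-0.1,0],[0,-0.12,0],[0,-0.14,0],[0,-0.16,0],[0,-0.18,0],[0,-0.2,0],[0,-0.22,0],[0,-0.24,0]], turn=[[0,0,0],[0,0,0],[0,0,0],[0,0,0],[0,0,0],[0,0,0],[0,0,0],[0,0,0],[0,0,0],[0,0,0],[0,0,0],[0,0,0]], jaw=[0.7,0.7,0.7,0.7,0.7,0.7,0.7,0.7,0.7,0.7,0.7,0.7])

```text
clock: 39.38
tool_pos: [0.4621, -0.115, 0.2323]
tcp_rot: [0.011, 1.0, -0.0, 0.0]
wrist_force: [-4.6, 0.7, 3.8]
opening: 0.29
```

```bash
python3 -c "
from h import *
st()
"
```

```text
t 39.38 grasp [ 0.4622 -0.115   0.0776] yaw 178.78 tilt 0.01 F [-4.61  0.73  3.77] op 0.29 q [-0.38 -0.04 -0.34  1.28 -0.   -0.36]
```

>>> apply_moves(slide=[[0,-0.02,0],[0,-0.035,0],[0,-0.04,0],[0,-0.04,0],[0,-0.04,-0.03],[0,-0.04,-0.08],[0,-0.04,-0.14],[0,-0.04,-0.15],[0,-0.04,-0.15],[0,-0.04,-0.15]], turn=[[0,0,0],[0,0,0],[0,0,0],[0,0,0],[0,0,0],[0,0,0],[0,0,0],[0,0,0],[0,0,0],[0,0,0]], jaw=[0.7,0.7,0.7,0.7,0.7,0.7,0.7,0.7,0.7,0.7])

```text
clock: 40.22
tool_pos: [0.4621, -0.1298, 0.2917]
tcp_rot: [0.01, 1.0, 0.0, 0.0]
wrist_force: [-0.7, -0.2, -4.7]
opening: 0.288
```

```bash
python3 -c "
from h import *
st()
save('wrist','w19')
for n in ('pad','pad_top'):
  print(n,[(np.round(a['point'],3).tolist(),round(a['conf'],2)) for a in manip.landmark_of('wrist',n)])
  for a in manip.outline_of('wrist',n)[:2]:
    r,w=rect('wrist',a['mask'],.011);print(r,a['conf'])
"
```

```text
t 40.22 grasp [ 0.4622 -0.1297  0.137 ] yaw 178.82 tilt 0.04 F [-0.72 -0.17 -4.67] op 0.288 q [-0.41 -0.06 -0.24  1.4   0.   -0.39]
pad [([0.596, 0.286, 0.004], 0.24)]
((557.9990844726562, -286.258544921875), (78.84632110595703, 146.97035217285156), 4.7284369468688965) 0.57
pad_top [([0.598, 0.287, 0.005], 0.64)]
((539.8822021484375, -295.017578125), (76.12911987304688, 162.05325317382812), 23.54132652282715) 0.67
```

View pics/w19.png

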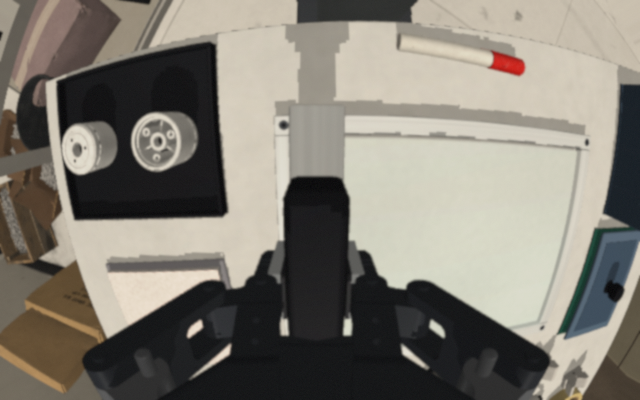

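Run:
```python
from h import *
plan([.592,-.232,.135],184.6)
# pad corners from w17 with its pose
c=manip.camera_params("wrist");K=np.array(c["mtx"]);H=np.array(c["hand_eye"])
Rt=R.from_quat([.01,1,0,.001]).as_matrix();p=np.array([.5739,-.125,.2732])
uv=np.array([(73,174),(192,153),(215,290),(107,291)],float)
x=(uv[:,0]-K[0,2])/K[0,0];y=(uv[:,1]-K[1,2])/K[1,1];th=np.hypot(x,y)
d=np.c_[np.sin(th)*x/th,-np.sin(th)*y/th,-np.cos(th)]@(Rt@H[:3,:3]).T;o=Rt@H[:3,3]+p
w=o+d*((.012-o[2])/d[:,2])[:,None];print(np.round(w,3),w.mean(0))
```

```text
slide [-0.332, -0.2485, 0.0012] turn [0.0017, -0.0032, -0.1291] dist 0.166
[[ 0.538 -0.358  0.012]
 [ 0.528 -0.223  0.012]
 [ 0.651 -0.219  0.012]
 [ 0.664 -0.349  0.012]] [ 0.59544911 -0.28725074  0.012     ]
```

>>> apply_moves(slide=[[-0.02,-0.02,0],[-0.06,-0.05,0],[-0.11,-0.08,0],[-0.16,-0.12,0],[-0.21,-0.16,0],[-0.26,-0.2,0],[-0.3,-0.23,0],[-0.325,-0.245,0],[-0.332,-0.248,0],[-0.332,-0.248,0],[-0.332,-0.248,0]], turn=[[0,0,-0.01],[0,0,-0.03],[0,0,-0.05],[0,0,-0.07],[0,0,-0.09],[0,0,-0.11],[0,0,-0.13],[0,0,-0.13],[0,0,-0.13],[0,0,-0.13],[0,0,-0.13]], jaw=[0.7,0.7,0.7,0.7,0.7,0.7,0.7,0.7,0.7,0.7,0.7])

```text
clock: 41.38
tool_pos: [0.592, -0.2316, 0.2914]
tcp_rot: [-0.041, 0.999, 0.001, -0.001]
wrist_force: [-0.2, -0.2, -4.4]
opening: 0.282
```

```bash
python3 -c "
from h import *
st();plan([.5915,-.232,.082],184.6)
save('wrist','w20')
for n in ('pad','pad_top'):
  print(n,[(np.round(a['point'],3).tolist(),round(a['conf'],2)) for a in manip.landmark_of('wrist',n)])
"
```

```text
t 41.38 grasp [ 0.5916 -0.2314  0.1367] yaw -175.36 tilt 0.14 F [-0.16 -0.19 -4.38] op 0.282 q [-0.48  0.34  0.21  1.44  0.   -0.56]
slide [0.001, -0.001, 0.1367] turn [0.0019, -0.0026, 0.0009] dist 0.055
pad [([0.6, -0.288, 0.002], 0.61)]
pad_top [([0.598, -0.284, 0.0], 0.68), ([0.595, -0.286, 0.01], 0.56)]
```

View pics/w20.png

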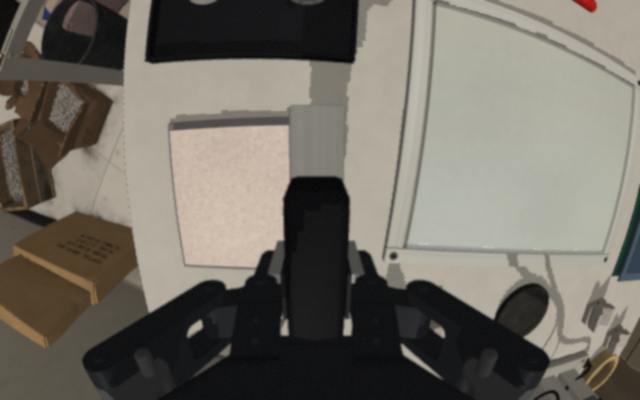

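Roller stands over the pad's left end, square to it (pad edges at columns 170 and about 290-340). Lower to light contact.

>>> apply_moves(slide=[[0,0,0.02],[0,0,0.05],[0,0,0.08],[0,0,0.1],[0,0,0.115],[0,0,0.125],[0,0,0.132],[0,0,0.136],[0,0,0.136],[0,0,0.136],[0,0,0.136]], turn=[[0,0,0],[0,0,0],[0,0,0],[0,0,0],[0,0,0],[0,0,0],[0,0,0],[0,0,0],[0,0,0],[0,0,0],[0,0,0]], jaw=[0.7,0.7,0.7,0.7,0.7,0.7,0.7,0.7,0.7,0.7,0.7])

```text
clock: 42.45
tool_pos: [0.5928, -0.2322, 0.2386]
tcp_rot: [-0.04, 0.999, -0.0, 0.001]
wrist_force: [-0.9, 0.3, -4.3]
opening: 0.288
```

```bash
python3 -c "
from h import *
st();plan([.5915,-.232,.076],184.6)
"
```

```text
t 42.45 grasp [ 0.593  -0.2323  0.0839] yaw -175.36 tilt 0.08 F [-0.86  0.35 -4.28] op 0.288 q [-0.48  0.36  0.13  1.34  0.   -0.56]
slide [0.0032, 0.0009, 0.0197] turn [-0.0008, 0.0016, 0.0008] dist 0.008
```

>>> apply_moves(slide=[[0,0,0.005],[0,0,0.01],[0,0,0.015],[0,0,0.0195],[0,0,0.0195],[0,0,0.0195],[0,0,0.0195]], turn=[[0,0,0],[0,0,0],[0,0,0],[0,0,0],[0,0,0],[0,0,0],[0,0,0]], jaw=[0.7,0.7,0.7,0.7,0.7,0.7,0.7])

```text
clock: 43.03
tool_pos: [0.593, -0.2324, 0.2311]
tcp_rot: [-0.04, 0.999, -0.001, 0.001]
wrist_force: [-0.2, -0.1, 3.7]
opening: 0.291
```

```bash
python3 -c "
from h import *
st()
"
```

```text
t 43.03 grasp [ 0.5933 -0.2325  0.0764] yaw -175.36 tilt 0.13 F [-0.16 -0.12  3.66] op 0.291 q [-0.48  0.36  0.12  1.32  0.   -0.56]
```

>>> apply_moves(slide=[[0,-0.01,0],[0,-0.025,0],[0,-0.045,0],[0,-0.065,0],[0,-0.085,0],[0,-0.105,0],[0,-0.125,0],[0,-0.145,0],[0,-0.165,0],[0,-0.185,0],[0,-0.205,0],[0,-0.22,0]], turn=[[0,0,0],[0,0,0],[0,0,0],[0,0,0],[0,0,0],[0,0,0],[0,0,0],[0,0,0],[0,0,0],[0,0,0],[0,0,0],[0,0,0]], jaw=[0.7,0.7,0.7,0.7,0.7,0.7,0.7,0.7,0.7,0.7,0.7,0.7])

```text
clock: 44.03
tool_pos: [0.5999, -0.3209, 0.2303]
tcp_rot: [-0.04, 0.999, -0.0, 0.0]
wrist_force: [3.1, -0.3, 4.1]
opening: 0.288
```

```bash
python3 -c "
from h import *
st()
"
```

```text
t 44.03 grasp [ 0.6    -0.321   0.0756] yaw -175.38 tilt 0.06 F [ 3.09 -0.32  4.09] op 0.288 q [-0.59  0.48  0.27  1.36  0.   -0.67]
```

>>> apply_moves(slide=[[0,-0.015,0],[0,-0.03,0],[0,-0.045,0],[0,-0.05,0],[0,-0.05,0],[0,-0.05,0],[0,-0.05,-0.03],[0,-0.05,-0.08],[0,-0.05,-0.14],[0,-0.05,-0.2],[0,-0.05,-0.26],[0,-0.05,-0.3]], turn=[[0,0,0],[0,0,0],[0,0,0],[0,0,0],[0,0,0],[0,0,0],[0,0,0],[0,0,0],[0,0,0],[0,0,0],[0,0,0],[0,0,0]], jaw=[0.7,0.7,0.7,0.7,0.7,0.7,0.7,0.7,0.7,0.7,0.7,0.7])

```text
clock: 45.03
tool_pos: [0.5997, -0.3392, 0.3497]
tcp_rot: [-0.04, 0.999, 0.001, -0.003]
wrist_force: [0.5, 0.5, -3.5]
opening: 0.292
```

```bash
python3 -c "
from h import *
st();plan([.412,.2985,.2],176);save('top','t21',(170,80,470,300),2.6);save('wrist','w21')
"
```

```text
t 45.03 grasp [ 0.5987 -0.339   0.195 ] yaw -175.38 tilt 0.4 F [ 0.48  0.47 -3.46] op 0.292 q [-0.61  0.5   0.53  1.61 -0.   -0.69]
slide [0.3394, 1.627, -0.0064] turn [0.0024, -0.0087, 0.1916] dist 0.665
```

View pics/w21.png

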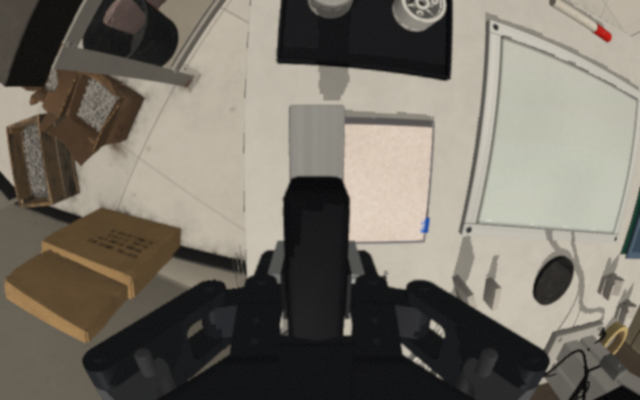

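View pics/t21.png

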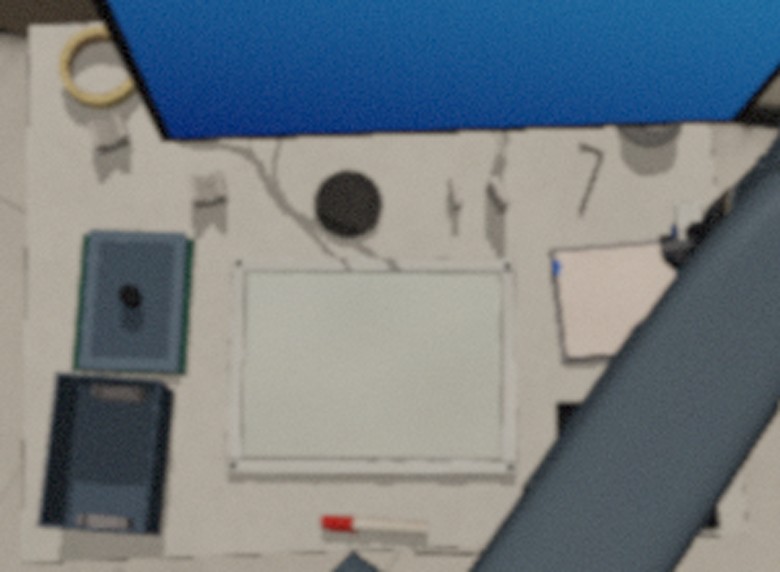

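>>> apply_moves(slide=[[0.01,0.03,0],[0.02,0.09,0],[0.04,0.17,0],[0.05,0.26,0],[0.07,0.35,0],[0.09,0.44,0],[0.11,0.53,0],[0.13,0.62,-0.01],[0.15,0.71,-0.02],[0.17,0.8,-0.02],[0.19,0.89,-0.02],[0.2,0.95,-0.02]], turn=[[0,0,0],[0,0,0.01],[0,0,0.03],[0,0,0.05],[0,0,0.07],[0,0,0.09],[0,0,0.11],[0,0,0.13],[0,0,0.15],[0,0,0.17],[0,0,0.19],[0,0,0.19]], jaw=[0.7,0.7,0.7,0.7,0.7,0.7,0.7,0.7,0.7,0.7,0.7,0.7])

```text
clock: 46.13
tool_pos: [0.4876, 0.0351, 0.3546]
tcp_rot: [0.034, 0.999, 0.0, -0.005]
wrist_force: [0.1, 0.9, -3.3]
opening: 0.289
```

```bash
python3 -c "
from h import *
st();plan([.411,.2988,.2],176)
"
```

```text
t 46.13 grasp [0.4862 0.0352 0.1999] yaw 176.15 tilt 0.54 F [ 0.06  0.85 -3.32] op 0.289 q [-0.07 -0.05 -0.09  1.53  0.    0.  ]
slide [0.2353, 0.645, 0.0019] turn [0.0002, -0.0119, 0.0033] dist 0.275
```

>>> apply_moves(slide=[[0.01,0.03,0],[0.03,0.09,0],[0.06,0.17,0],[0.09,0.25,0],[0.12,0.33,0],[0.15,0.41,0],[0.18,0.49,0],[0.2,0.56,0],[0.22,0.61,0],[0.235,0.64,0],[0.235,0.645,0],[0.235,0.645,0]], turn=[[0,0,0],[0,0,0],[0,0,0],[0,0,0],[0,0,0],[0,0,0],[0,0,0],[0,0,0],[0,0,0],[0,0,0],[0,0,0],[0,0,0]], jaw=[0.7,0.7,0.7,0.7,0.7,0.7,0.7,0.7,0.7,0.7,0.7,0.7])

```text
clock: 47.13
tool_pos: [0.414, 0.2962, 0.3557]
tcp_rot: [0.033, 0.999, -0.002, -0.002]
wrist_force: [0.4, -0.6, -3.9]
opening: 0.292
```

>>> apply_moves(slide=[[0,0,0],[0,0,0],[0,0,0],[0,0,0],[0,0,0],[0,0,0]], turn=[[0,0,0],[0,0,0],[0,0,0],[0,0,0],[0,0,0],[0,0,0]], jaw=[0.7,0.7,0.7,0.7,0.7,0.7])

```text
clock: 47.63
tool_pos: [0.4148, 0.296, 0.3583]
tcp_rot: [0.035, 0.999, 0.0, 0.0]
wrist_force: [-0.1, 0.4, -4.0]
opening: 0.284
```

```bash
python3 -c "
from h import *
st();plan([.411,.2988,.095],176);save('wrist','w22')
a=cv2.imread('pics/w15.png');b=cv2.imread('pics/w22.png')
cv2.imwrite('pics/cmp22.png',np.hstack([a[60:360,200:480],b[60:360,200:480]]))
"
```

```text
t 47.63 grasp [0.4148 0.296  0.2036] yaw 176.04 tilt 0.02 F [-0.06  0.42 -4.01] op 0.284 q [ 0.49  0.   -0.04  1.53 -0.    0.56]
slide [0.0101, 0.0064, 0.2714] turn [0.0, 0.0004, 0.0009] dist 0.109
```

View pics/cmp22.png

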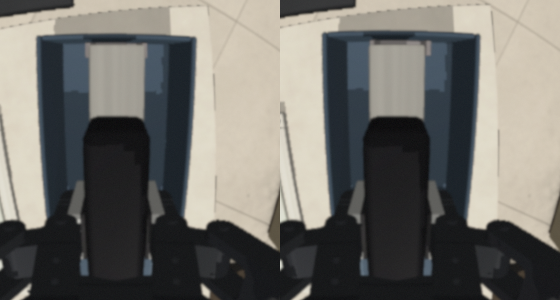

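>>> apply_moves(slide=[[0.009,0.007,0],[0.009,0.007,0.01],[0.009,0.007,0.03],[0.009,0.007,0.06],[0.009,0.007,0.09],[0.009,0.007,0.12],[0.009,0.007,0.15],[0.009,0.007,0.18],[0.009,0.007,0.2],[0.009,0.007,0.22],[0.009,0.007,0.22],[0.009,0.007,0.22]], turn=[[0,0,0],[0,0,0],[0,0,0],[0,0,0],[0,0,0],[0,0,0],[0,0,0],[0,0,0],[0,0,0],[0,0,0],[0,0,0],[0,0,0]], jaw=[0.7,0.7,0.7,0.7,0.7,0.7,0.7,0.7,0.7,0.7,0.7,0.7])

```text
clock: 48.68
tool_pos: [0.411, 0.2993, 0.2696]
tcp_rot: [0.034, 0.999, -0.0, -0.0]
wrist_force: [0.1, 0.4, -3.8]
opening: 0.284
```

```bash
python3 -c "
from h import *
st();plan([.411,.2988,.0785],176)
"
```

```text
t 48.68 grasp [0.4109 0.2992 0.1149] yaw 176.08 tilt 0.06 F [ 0.13  0.42 -3.83] op 0.284 q [ 0.5   0.02 -0.2   1.35  0.    0.57]
slide [-0.0001, -0.0012, 0.0909] turn [-0.0007, -0.0012, 0.0018] dist 0.036
```

>>> apply_moves(slide=[[0,0,0.01],[0,0,0.02],[0,0,0.03],[0,0,0.04],[0,0,0.05],[0,0,0.06],[0,0,0.07],[0,0,0.08],[0,0,0.087],[0,0,0.09],[0,0,0.09],[0,0,0.09]], turn=[[0,0,0],[0,0,0],[0,0,0],[0,0,0],[0,0,0],[0,0,0],[0,0,0],[0,0,0],[0,0,0],[0,0,0],[0,0,0],[0,0,0]], jaw=[0.7,0.7,0.7,0.7,0.7,0.7,0.7,0.7,0.7,0.7,0.7,0.7])

```text
clock: 49.68
tool_pos: [0.4113, 0.2995, 0.2342]
tcp_rot: [0.034, 0.999, 0.0, 0.0]
wrist_force: [-0.4, 0.8, -3.7]
opening: 0.289
```

```bash
python3 -c "
from h import *
st();save('wrist','w23')
a=cv2.imread('pics/w14.png');b=cv2.imread('pics/w23.png')
cv2.imwrite('pics/cmp23.png',np.hstack([a[60:360,130:510],b[60:360,130:510]]))
"
```

```text
t 49.68 grasp [0.4113 0.2995 0.0795] yaw 176.09 tilt 0.02 F [-0.38  0.79 -3.67] op 0.289 q [ 0.5   0.04 -0.25  1.28 -0.    0.57]
```

View pics/cmp23.png

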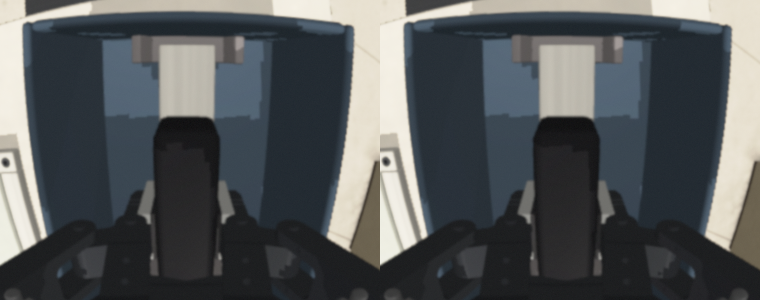

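>>> apply_moves(slide=[[0,0,0.002],[0,0,0.0035],[0,0,0.0035],[0,0,0.0035],[0,0,0.0035],[0,0,0.0035],[0,0,0.0035],[0,0,0.0035],[0,0,-0.02],[0,0,-0.06],[0,0,-0.1],[0,0,-0.16]], turn=[[0,0,0],[0,0,0],[0,0,0],[0,0,0],[0,0,0],[0,0,0],[0,0,0],[0,0,0],[0,0,0],[0,0,0],[0,0,0],[0,0,0]], jaw=[0.7,0.7,0.7,0.4,0.2,0,-0.2,-0.3,-0.3,-0.3,-0.3,-0.3])

```text
clock: 50.73
tool_pos: [0.4106, 0.299, 0.2977]
tcp_rot: [0.034, 0.999, -0.001, -0.001]
wrist_force: [0.4, 0.3, 0.3]
opening: 0.649
```

>>> apply_moves(slide=[[-0.01,0,-0.05],[-0.02,0,-0.1],[-0.03,0,-0.13],[-0.04,0,-0.13],[-0.045,0,-0.13],[-0.045,0,-0.13],[-0.045,0,-0.13],[-0.045,0,-0.13]], turn=[[0,0,0],[0,0,0],[0,0,0],[0,0,0],[0,0,0],[0,0,0],[0,0,0],[0,0,0]], jaw=[-0.3,-0.5,-0.7,-1,-1,-1,-1,-1])

```text
clock: 51.4
tool_pos: [0.4287, 0.298, 0.3486]
tcp_rot: [0.034, 0.999, -0.001, -0.001]
wrist_force: [0.1, -0.5, 0.2]
opening: 1.003
```

```bash
python3 -c "
from h import *
st();save('wrist','w24')
print([(np.round(a['point'],3).tolist(),round(a['conf'],2)) for a in manip.landmark_of('wrist','roller')])
a=cv2.imread('pics/w12.png');b=cv2.imread('pics/w24.png')
cv2.imwrite('pics/cmp24.png',np.hstack([a[50:310,220:420],b[50:310,220:420]]))
plan([.598,.286,.16],178)
"
```

```text
t 51.4 grasp [0.4283 0.2978 0.1939] yaw 176.09 tilt 0.17 F [ 0.07 -0.46  0.2 ] op 1.003 q [ 0.48  0.04 -0.02  1.51  0.    0.55]
[([0.411, 0.301, 0.006], 0.6)]
slide [-0.4244, -0.0012, 0.085] turn [-0.0013, -0.0024, -0.0424] dist 0.173
```

View pics/cmp24.png

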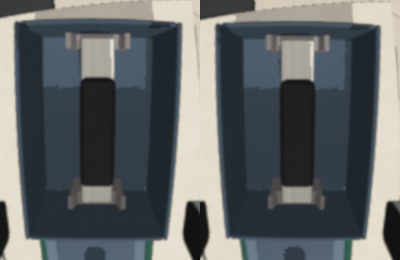

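The roller hangs just as it did at the start (left: before, right: now). Fetch the lid.

>>> apply_moves(slide=[[-0.02,0,0],[-0.06,0,0],[-0.11,0,0],[-0.17,0,0],[-0.23,0,0],[-0.29,0,0.02],[-0.35,0,0.05],[-0.4,0,0.08],[-0.42,0,0.085],[-0.424,0,0.085],[-0.424,0,0.085],[-0.424,0,0.085]], turn=[[0,0,0],[0,0,-0.01],[0,0,-0.02],[0,0,-0.03],[0,0,-0.04],[0,0,-0.042],[0,0,-0.042],[0,0,-0.042],[0,0,-0.042],[0,0,-0.042],[0,0,-0.042],[0,0,-0.042]], jaw=[-1,-1,-1,-1,-1,-1,-1,-1,-1,-1,-1,-1])

```text
clock: 52.5
tool_pos: [0.5979, 0.2868, 0.3171]
tcp_rot: [0.017, 1.0, 0.0, 0.0]
wrist_force: [0.4, -0.1, 0.1]
opening: 1.003
```

```bash
python3 -c "
from h import *
st();plan([.598,.286,.037],178);save('wrist','w25')
im=cv2.imread('pics/w25.png');g=im[160:240,280:360].max(2);m=g<45
ys,xs=np.nonzero(m);print(xs.mean()+280,ys.mean()+160,m.sum(),onz('wrist',[(xs.mean()+280,ys.mean()+160)],.038))
"
```

```text
t 52.5 grasp [0.5979 0.2869 0.1624] yaw 178.0 tilt 0.03 F [ 0.43 -0.15  0.08] op 1.003 q [0.35 0.41 0.35 1.51 0.   0.38]
slide [-0.0003, -0.0022, 0.3135] turn [0.0006, 0.0004, 0.0] dist 0.125
314.58984375 197.28255208333334 768 [[0.59502765 0.28463933 0.038     ]]
```

View pics/w25.png

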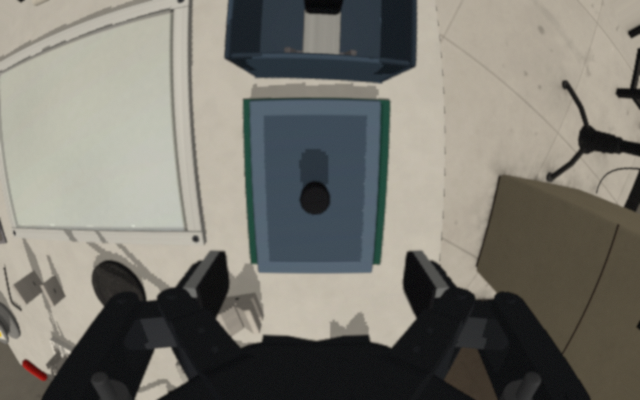

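>>> apply_moves(slide=[[0,-0.002,0.04],[0,-0.002,0.09],[0,-0.002,0.14],[0,-0.002,0.19],[0,-0.002,0.23],[0,-0.002,0.26],[0,-0.002,0.28],[0,-0.002,0.295],[0,-0.002,0.305],[0,-0.002,0.312],[0,-0.002,0.312],[0,-0.002,0.312]], turn=[[0,0,0],[0,0,0],[0,0,0],[0,0,0],[0,0,0],[0,0,0],[0,0,0],[0,0,0],[0,0,0],[0,0,0],[0,0,0],[0,0,0]], jaw=[-0.9,-0.8,-0.7,-0.6,-0.5,-0.4,-0.3,-0.3,-0.3,-0.3,-0.3,-0.3])

```text
clock: 53.55
tool_pos: [0.5986, 0.2859, 0.1921]
tcp_rot: [0.018, 1.0, 0.0, 0.001]
wrist_force: [-0.5, 0.7, -0.5]
opening: 0.651
```

>>> apply_moves(slide=[[0,0,0],[0,0,0],[0,0,0],[0,0,0],[0,0,0],[0,0,0],[0,0,0],[0,0,0],[0,0,0]], turn=[[0,0,0],[0,0,0],[0,0,0],[0,0,0],[0,0,0],[0,0,0],[0,0,0],[0,0,0],[0,0,0]], jaw=[0,0.2,0.3,0.4,0.5,0.6,0.7,0.7,0.7], newtons=60)

```text
clock: 54.3
tool_pos: [0.5986, 0.2859, 0.192]
tcp_rot: [0.018, 1.0, 0.0, 0.001]
wrist_force: [-0.6, -0.2, 4.4]
opening: 0.279
```

```bash
python3 -c "
from h import *
st()
"
```

```text
t 54.3 grasp [0.5987 0.286  0.0373] yaw 177.98 tilt 0.07 F [-0.55 -0.23  4.38] op 0.279 q [0.34 0.46 0.16 1.27 0.   0.38]
```

>>> apply_moves(slide=[[0,0,-0.01],[0,0,-0.04],[0,0,-0.09],[0,0,-0.15],[0,0,-0.21],[0,0,-0.27],[0,0,-0.33],[0,0,-0.38],[0,0,-0.41],[0,0,-0.42],[0,0,-0.42],[0,0,-0.42]], turn=[[0,0,0],[0,0,0],[0,0,0],[0,0,0],[0,0,0],[0,0,0],[0,0,0],[0,0,0],[0,0,0],[0,0,0],[0,0,0],[0,0,0]], jaw=[0.7,0.7,0.7,0.7,0.7,0.7,0.7,0.7,0.7,0.7,0.7,0.7])

```text
clock: 55.3
tool_pos: [0.5982, 0.2857, 0.3584]
tcp_rot: [0.018, 1.0, -0.0, -0.001]
wrist_force: [1.2, -0.6, -2.2]
opening: 0.281
```

```bash
python3 -c "
from h import *
st();plan([.413,.2985,.19],176)
"
```

```text
t 55.3 grasp [0.598  0.2856 0.2037] yaw 177.97 tilt 0.08 F [ 1.17 -0.61 -2.2 ] op 0.281 q [ 0.34  0.42  0.44  1.6  -0.    0.38]
slide [0.4639, 0.0156, 0.0349] turn [-0.0007, -0.0016, 0.0439] dist 0.186
```

>>> apply_moves(slide=[[0.02,0,0],[0.06,0,0],[0.11,0,0],[0.16,0.005,0],[0.22,0.01,0],[0.28,0.015,0],[0.34,0.0155,0],[0.4,0.0155,0],[0.44,0.0155,0],[0.46,0.0155,0.02],[0.464,0.0155,0.035],[0.464,0.0155,0.035]], turn=[[0,0,0],[0,0,0],[0,0,0.01],[0,0,0.02],[0,0,0.03],[0,0,0.044],[0,0,0.044],[0,0,0.044],[0,0,0.044],[0,0,0.044],[0,0,0.044],[0,0,0.044]], jaw=[0.7,0.7,0.7,0.7,0.7,0.7,0.7,0.7,0.7,0.7,0.7,0.7])

```text
clock: 56.3
tool_pos: [0.4119, 0.2982, 0.3422]
tcp_rot: [0.035, 0.999, -0.001, -0.002]
wrist_force: [-0.2, -0.5, -2.4]
opening: 0.278
```

>>> apply_moves(slide=[[0,0,0],[0,0,0.02],[0,0,0.04],[0,0,0.05],[0,0,0.05],[0,0,0.05],[0,0,0.05]], turn=[[0,0,0],[0,0,0],[0,0,0],[0,0,0],[0,0,0],[0,0,0],[0,0,0]], jaw=[0.7,0.7,0.7,0.7,0.7,0.7,0.7])

```text
clock: 56.88
tool_pos: [0.4133, 0.2985, 0.3253]
tcp_rot: [0.035, 0.999, 0.0, 0.0]
wrist_force: [-0.0, 0.3, -2.1]
opening: 0.282
```

```bash
python3 -c "
from h import *
st();plan([.413,.2985,.1325],176);save('wrist','w26')
"
```

```text
t 56.88 grasp [0.4133 0.2985 0.1706] yaw 175.99 tilt 0.0 F [-0.02  0.26 -2.12] op 0.282 q [ 0.49  0.01 -0.1   1.46 -0.    0.56]
slide [0.0006, -0.0001, 0.0954] turn [0.0, 0.0001, -0.0003] dist 0.038
```

View pics/w26.png

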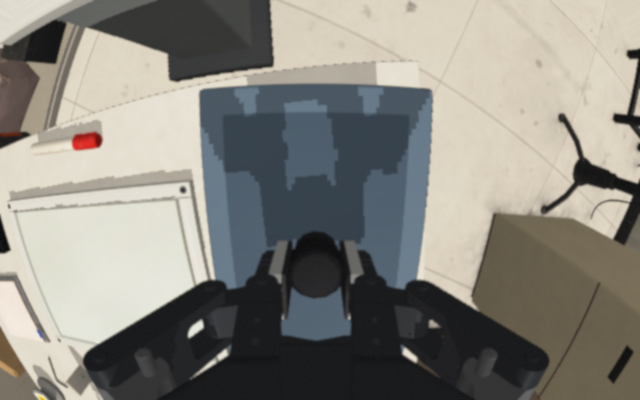

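Lid held squarely over the case, same as when it was lifted. Lower it.

>>> apply_moves(slide=[[0,0,0.01],[0,0,0.025],[0,0,0.04],[0,0,0.05],[0,0,0.06],[0,0,0.068],[0,0,0.076],[0,0,0.083],[0,0,0.089],[0,0,0.093],[0,0,0.094],[0,0,0.094]], turn=[[0,0,0],[0,0,0],[0,0,0],[0,0,0],[0,0,0],[0,0,0],[0,0,0],[0,0,0],[0,0,0],[0,0,0],[0,0,0],[0,0,0]], jaw=[0.7,0.7,0.7,0.7,0.7,0.7,0.7,0.7,0.7,0.7,0.7,0.7])

```text
clock: 57.93
tool_pos: [0.4131, 0.2985, 0.2876]
tcp_rot: [0.035, 0.999, -0.0, -0.0]
wrist_force: [0.8, -0.7, -1.6]
opening: 0.28
```

```bash
python3 -c "
from h import *
st()
"
```

```text
t 57.93 grasp [0.413  0.2985 0.1329] yaw 176.0 tilt 0.0 F [ 0.8  -0.65 -1.59] op 0.28 q [ 0.49  0.01 -0.17  1.39 -0.    0.56]
```

>>> apply_moves(slide=[[0,0,0.002],[0,0,0.003],[0,0,0.003],[0,0,0.003],[0,0,0.003],[0,0,0.003],[0,0,0.003],[0,0,0],[0,0,-0.05],[0,0,-0.12],[0,0,-0.2],[0,0,-0.25]], turn=[[0,0,0],[0,0,0],[0,0,0],[0,0,0],[0,0,0],[0,0,0],[0,0,0],[0,0,0],[0,0,0],[0,0,0],[0,0,0],[0,0,0]], jaw=[0.7,0.7,0.7,0.3,0,-0.3,-0.3,-0.3,-0.3,-0.5,-0.7,-1])

```text
clock: 58.93
tool_pos: [0.4132, 0.2986, 0.3908]
tcp_rot: [0.035, 0.999, 0.001, 0.001]
wrist_force: [1.4, 0.4, -0.2]
opening: 0.965
```

>>> apply_moves(slide=[[-0.02,0,0.01],[-0.04,0,0.02],[-0.045,0,0.02],[-0.045,0,0.02],[-0.045,0,0.02]], turn=[[0,0,0],[0,0,0],[0,0,0],[0,0,0],[0,0,0]], jaw=[-1,-1,-1,-1,-1])

```text
clock: 59.35
tool_pos: [0.4308, 0.297, 0.3778]
tcp_rot: [0.035, 0.999, -0.001, -0.002]
wrist_force: [-0.7, 0.1, 0.1]
opening: 1.0
```

```bash
python3 -c "
from h import *
st();save('wrist','w27');save('top','t27',(170,80,470,300),2.6);save('scene','s27')
print([(np.round(a['point'],3).tolist(),round(a['conf'],2)) for a in manip.landmark_of('wrist','lid')])
"
```

```text
t 59.35 grasp [0.4303 0.2968 0.2231] yaw 175.97 tilt 0.22 F [-0.68  0.06  0.12] op 1.0 q [0.48 0.04 0.04 1.57 0.   0.55]
[([0.412, 0.298, 0.099], 0.71)]
```

View pics/w27.png

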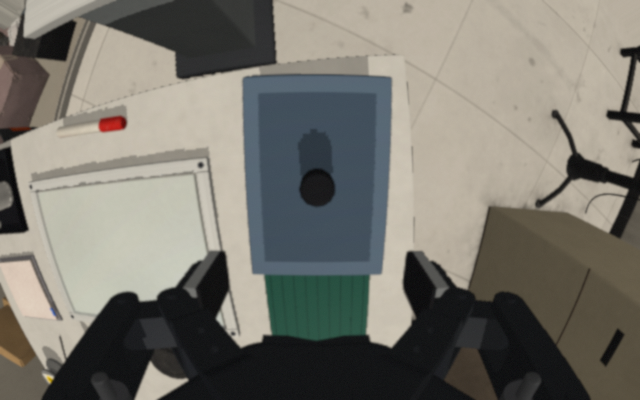

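View pics/t27.png

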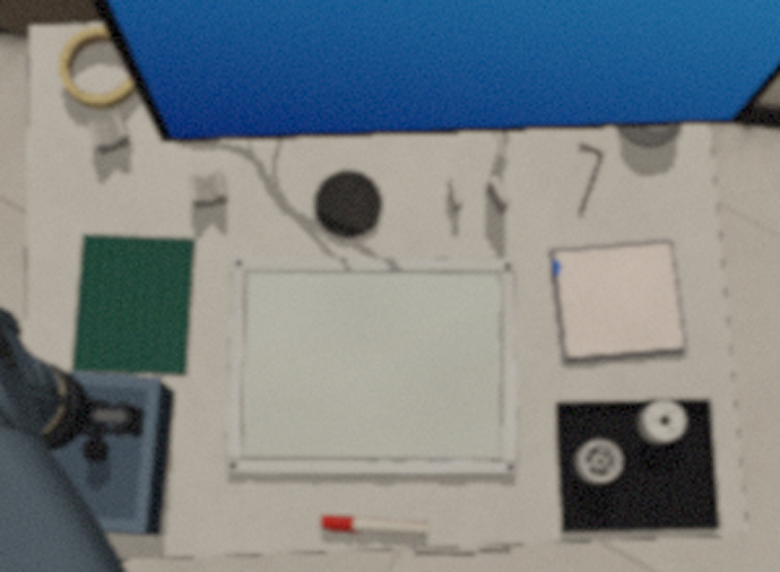

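View pics/s27.png

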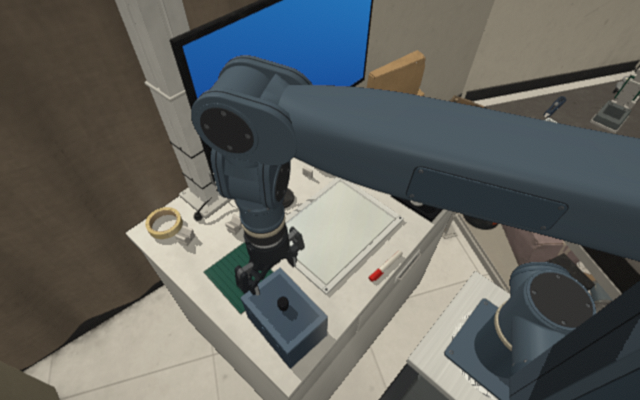

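The lid is on squarely. But the top view shows that the first part was knocked inside the tray (now at zoomed pixel 664,421). I look closer.

```bash
python3 -c "
from h import *
print(onz('top',[(170+664/2.6,80+421/2.6)],.042),onz('top',[(170+600/2.6,80+460/2.6)],.042))
print([(np.round(a['point'],3).tolist(),round(a['conf'],2)) for f in (manip.landmark_of,manip.spot_in) for a in f('top','part_1')])
plan([.40,.0,.25],135)
"
```

```text
[[ 0.44774496 -0.32741826  0.042     ]] [[ 0.40383341 -0.25288695  0.042     ]]
[([0.452, -0.327, 0.007], 0.48), ([0.407, -0.251, 0.004], 0.48), ([0.449, -0.324, 0.044], 0.75), ([0.405, -0.255, 0.035], 0.61), ([0.596, 0.287, 0.0], 0.15)]
slide [0.0251, -0.7468, -0.0627] turn [-0.0004, -0.0003, 0.9113] dist 0.3
```

>>> apply_moves(slide=[[0,-0.05,-0.02],[0,-0.12,-0.04],[0,-0.2,-0.06],[0,-0.29,-0.06],[0,-0.38,-0.06],[0,-0.47,-0.06],[0,-0.56,-0.06],[0,-0.65,-0.06],[0,-0.74,-0.06],[0,-0.83,-0.06],[0,-0.92,-0.06],[0,-1,-0.06]], turn=[[0,0,0.08],[0,0,0.16],[0,0,0.24],[0,0,0.32],[0,0,0.4],[0,0,0.48],[0,0,0.56],[0,0,0.64],[0,0,0.72],[0,0,0.8],[0,0,0.88],[0,0,0.95]], jaw=[-1,-1,-1,-1,-1,-1,-1,-1,-1,-1,-1,-1])

```text
clock: 60.65
tool_pos: [0.4024, -0.1036, 0.4041]
tcp_rot: [0.398, 0.917, -0.0, 0.001]
wrist_force: [1.4, -0.4, -0.5]
opening: 1.002
```

```bash
python3 -c "
from h import *
st();plan([.43,-.29,.2],90)
"
```

```text
t 60.65 grasp [ 0.4026 -0.1037  0.2494] yaw 133.04 tilt 0.07 F [ 1.44 -0.4  -0.48] op 1.002 q [-0.41 -0.24 -0.17  1.64 -0.    0.41]
slide [-0.3875, -0.2678, 0.1238] turn [0.0009, 0.0014, 0.9565] dist 0.195
```

>>> apply_moves(slide=[[-0.03,-0.02,0.02],[-0.08,-0.05,0.04],[-0.13,-0.09,0.06],[-0.18,-0.13,0.08],[-0.24,-0.17,0.1],[-0.3,-0.21,0.12],[-0.35,-0.24,0.123],[-0.38,-0.26,0.123],[-0.387,-0.268,0.123],[-0.387,-0.268,0.123],[-0.387,-0.268,0.123],[-0.387,-0.268,0.123]], turn=[[0,0,0.08],[0,0,0.16],[0,0,0.24],[0,0,0.34],[0,0,0.44],[0,0,0.54],[0,0,0.64],[0,0,0.74],[0,0,0.84],[0,0,0.92],[0,0,0.956],[0,0,0.956]], jaw=[-1,-1,-1,-1,-1,-1,-1,-1,-1,-1,-1,-1])

```text
clock: 61.65
tool_pos: [0.431, -0.2881, 0.3545]
tcp_rot: [0.706, 0.708, 0.0, -0.0]
wrist_force: [0.8, 0.2, 0.8]
opening: 1.0
```

```bash
python3 -c "
from h import *
st();save('wrist','w28')
print([(np.round(a['point'],3).tolist(),round(a['conf'],2)) for f in (manip.landmark_of,manip.spot_in) for a in f('wrist','part_1')])
"
```

```text
t 61.65 grasp [ 0.431  -0.2881  0.1998] yaw 90.18 tilt 0.01 F [0.81 0.24 0.81] op 1.0 q [-0.72  0.02 -0.02  1.52  0.    0.85]
[([0.402, -0.251, 0.005], 0.96), ([0.451, -0.328, 0.001], 0.65), ([0.451, -0.322, 0.039], 0.97), ([0.404, -0.256, 0.041], 0.79), ([0.717, -0.099, 0.024], 0.51)]
```

View pics/w28.png

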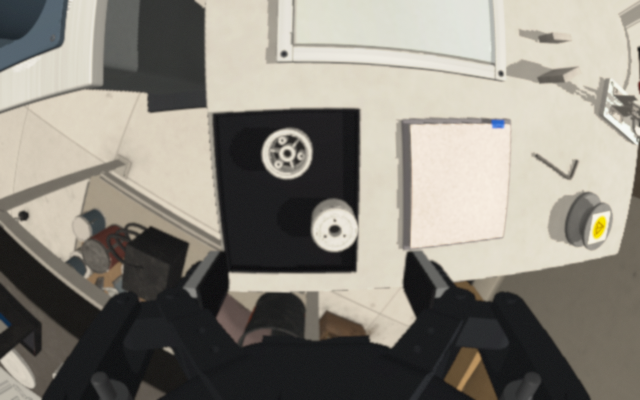

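```bash
python3 -c "
from h import *
im=cv2.imread('pics/w28.png');cv2.imwrite('pics/z28.png',cv2.resize(im[95:280,200:380],None,fx=3.2,fy=3.2,interpolation=cv2.INTER_CUBIC))
print(onz('wrist',[(334,225),(311,225),(357,225),(286,153)],.042))
"
```

```text
[[ 0.44911289 -0.32354571  0.042     ]
 [ 0.42682531 -0.32365088  0.042     ]
 [ 0.47160435 -0.32352737  0.042     ]
 [ 0.40380561 -0.25398216  0.042     ]]
```

View pics/z28.png

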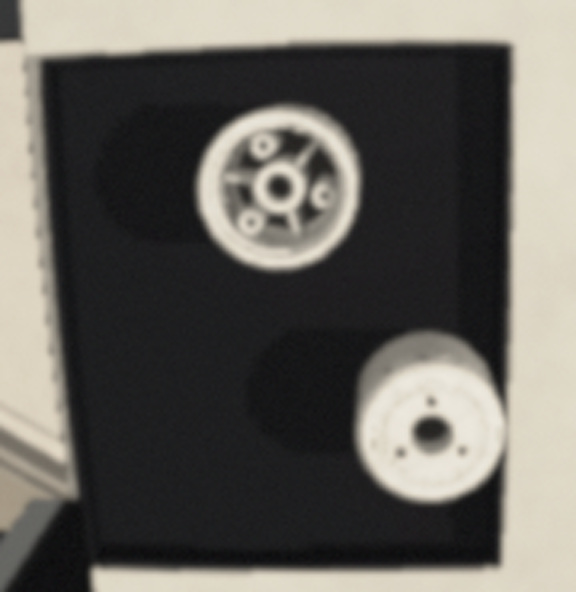

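The knocked part still stands upright, at 48 mm from the tray's middle (limit 60), so I leave it. Hand in.

```bash
python3 -c "
from h import *
print(manip.sign_off())
"
```

```text
the job is handed in; nothing more can be done
None
```

The job is handed in after about 62 s of the 210 s. Every check I made passed, apart from one part that was knocked within its tray and still stands inside the limits.

- **Parts:** two parts were on the glass. Both stand upright in the tray, near (0.404, -0.254) and (0.449, -0.324) in world coordinates.
- **The knocked part:** the second of these was moved about 5 cm during the run while the robot was elsewhere. It now stands against the tray wall, 48 mm from the tray's middle (limit 60 mm). I judged it upright from the wrist picture and left it there.
- **Rolling:** I made the far pass, the near pass and the pad pass, each from left to right. Corrected for the roller's weight, the wrist force came to roughly 6 to 8 N at each reading, about half travel; I saw it only between moves. Each pass ran to about ±0.13 m on the glass and ±0.054 m on the pad.
- **Roller:** before the lid went on, its picture and the network's fix (0.411, 0.301, 0.006) matched how it hung at the start.
- **Lid:** it lay knob up on the mat during rolling. It is back on the case, measured at (0.412, 0.298, 0.099), against about (0.412, 0.298, 0.098) at the start.
- **Bystanders:** they looked unmoved in the last top picture. The gripper was about 16 cm above the tray, touching nothing, at hand-in.

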